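# Demould leaf slabs and stand them up to cure

## Task

Lift every cast leaf slab out of the sloping moulds and stand each one upright on its short end on a curing tray, broad face towards the lamp bar and not touching another slab: each tray already holds one cured slab, and new slabs go on the tray whose cured slab has the same length as theirs. When all stand, push the lamp switch lever fully over, away from the robot. The cured slabs must also be left standing on the trays they started on, and the beaker, bottle and carton are not to be disturbed.

Things in the scene. Friction and masses are not known exactly. Their poses are not given: they have to be found in the camera images.
- long_1: cast resin slab, 90 x 44 x 15 mm, pale amber with a pressed leaf, 71 g nominal; may be absent. It starts in the long mould. Origin at its centre; x along the 90 mm length, y along the 44 mm width, z through the 15 mm thickness (symmetric, either way round)
- long_2: cast resin slab, 90 x 44 x 15 mm, pale amber with a pressed leaf, 71 g nominal; may be absent. It starts in the long mould. Origin at its centre; x along the 90 mm length, y along the 44 mm width, z through the 15 mm thickness (symmetric, either way round)
- long_3: cast resin slab, 90 x 44 x 15 mm, pale amber with a pressed leaf, 71 g nominal; may be absent. It starts in the long mould. Origin at its centre; x along the 90 mm length, y along the 44 mm width, z through the 15 mm thickness (symmetric, either way round)
- short_1: cast resin slab, 60 x 44 x 15 mm, pale amber with a pressed leaf, 47 g nominal; may be absent. It starts in the short mould. Origin at its centre; x along the 60 mm length, y along the 44 mm width, z through the 15 mm thickness (symmetric, either way round)
- short_2: cast resin slab, 60 x 44 x 15 mm, pale amber with a pressed leaf, 47 g nominal; may be absent. It starts in the short mould. Origin at its centre; x along the 60 mm length, y along the 44 mm width, z through the 15 mm thickness (symmetric, either way round)
- short_3: cast resin slab, 60 x 44 x 15 mm, pale amber with a pressed leaf, 47 g nominal; may be absent. It starts in the short mould. Origin at its centre; x along the 60 mm length, y along the 44 mm width, z through the 15 mm thickness (symmetric, either way round)
- cured_long: finished slab already standing on its short end on one of the trays: 90 x 44 x 15 mm, axes as the others (x vertical, z about along the tray's x), loose; marks the tray for 90 mm slabs. It stands near the end of the tray away from the middle of the bench
- cured_short: the same, 60 x 44 x 15 mm; marks the tray for 60 mm slabs
- mould_long: fixed aluminium mould, three open cavities (y=-76, 0, 76 mm), 94 x 48 mm, 8 deep; slabs stand 7 mm proud, length up the slope. Face slopes 45 deg, towards the robot, rising along +x; origin under its 110 x 220 foot, z up; slab centre at x=-5, z=61; top at 103. Finger gaps: sides cut away, also 12 mm below the floor, over the middle 62 mm, 28 mm between cavities
- mould_short: fixed aluminium mould, three open cavities (y=-76, 0, 76 mm), 64 x 48 mm, 8 deep; slabs stand 7 mm proud, length up the slope. Face slopes 45 deg, towards the robot, rising along +x; origin under its 110 x 220 foot, z up; slab centre at x=-5, z=51; top at 83. Finger gaps: sides cut away, also 12 mm below the floor, over the middle 50 mm, 28 mm between cavities
- tray_left: fixed white curing tray on the robot's left (+y), 100 (x) x 280 (y) mm, flat top at z=8 mm, no rim. Origin under its centre, z up, x away from the robot towards its lamp bar. The grey lamp bar, 34 mm high and 250 mm long along y, occupies x=155 to 185 mm
- tray_right: fixed white curing tray on the robot's right (-y), 100 (x) x 280 (y) mm, flat top at z=8 mm, no rim. Origin under its centre, z up, x away from the robot towards its lamp bar. The grey lamp bar, 34 mm high and 250 mm long along y, occupies x=155 to 185 mm
- switch (a joint): lamp switch lever, rad: 0 at the start (leaning towards the robot), 1.0 fully over away from it; stays where it is left
- switch_tip (a point): tip of the black 80 mm switch lever, on a fixed grey block on the left of the bench; pushed over, the tip travels about 80 mm along +x of the block
- switch_base: grey block of the switch; origin under its centre; its +x is the direction in which the lever is pushed over
- beaker: loose glass beaker, 60 mm across, 75 mm high, bystander; origin at the centre of its underside
- bottle: loose white bottle, 44 mm across, 105 mm high, bystander; origin at the centre of its underside
- carton: loose teal carton 70 x 90 x 60 mm, bystander; origin at the centre of its underside
Not all that is in view belongs to the job. Leave any grey or yellow look-alike of the short_1 alone.

How it is judged:
By the outcome, as a careful person would: the job done as asked, in the order asked, and still so for the second after the job is handed in, with the robot touching nothing.
Of long_1, long_2, long_3, short_1, short_2, short_3 only 4 to 5 are there at a start; the rules pass over those that are not, and their reading is None.
At some moment in a run one of long_1, long_2, long_3, short_1, short_2, short_3 may be knocked a few centimetres aside while the robot is not near it.
Once in a run the grip may slacken for a moment while it holds something.
It also fails if it takes over 210 s, if anything falls off the work surface, if the arm or the gripper's body presses on something with over 40 N, if the wrist force passes 120 N, or if a joint passes its speed limit or range.

## Robot

A 7-joint arm with a two-finger parallel gripper is mounted at the origin on the work surface. World frame = base frame: x ahead of the robot, y to its left, z up, the work surface at z = 0. Lengths are in m, angles in rad, forces in N, time in s.
With the tool pointing down it reaches from about 0.4 to 0.85 m from the base axis. Payload 10.4 kg.
Tool frame: the origin (TCP) lies at the very end of the fingers, on their centre line; the grasp point (between the pads) lies 19 mm behind it; z points along the fingers, y is the line along which they close (so a half turn about z gives the same grasp; the last joint's range is limited). The gripper opens to 87 mm and grips with 3 to 60 N. Pads are 19 mm wide; open, the fingers measure 117 mm over their backs; the gripper's body (75 mm by 190 mm) begins 51 mm behind the grasp point.
Start: joints at [-1.173, 0.332, -0.065, 1.46, 0.022, 1.35, -0.088], TCP at [0.255, 0.571, 0.223] pointing down, gripper open.
Joint ranges: [-2.6, 2.6], [-0.5, 2.12], [-1.47, 1.34], [0.16, 2.42], [-1.27, 4.41], [0.06, 2.06], [-2.6, 2.6]. Speed limits (rad/s): [2.22, 2.22, 2.79, 2.79, 3.14, 3.14, 3.14].

## Interface

Orientations are given as a unit quaternion [x, y, z, w].
In Python, from bench import read_state, cams, workorder gives the robot as it stands.
- The arm moves only by the shell command python3 -m crank 'ROWS' [FORCE]. ROWS is text: rows parted by semicolons, each of 5 numbers parted by spaces: the shift along the tool's x, y, z scaled (see below), then the turn about the tool's z scaled (see below), then the opening, from -1 (shut) to 1 (fully open). In form: dx dy dz yaw jaw; .... A call has 1 to 10 rows; each row shifts and turns the commanded pose from where the row before left it, along the tool's axes as they then stand; what a row does not reach is not made up. The controller multiplies each number of a shift by 200 mm and each number of a turn by 90 degrees. A row lasts 1/10 s, in which the tool goes at most 50 mm and 8.59 degrees, less where a joint would pass 70% of its speed; a pose out of reach is approached as far as the arm can. A call with a number of a shift or a turn outside -1 to 1 is refused whole. A call with a gripper value outside its range is refused whole. The fingers move at their own pace and stop on an object; FORCE is the grip in N (left out, the last holds). Time passes only in rows, so rows that do not move let the fingers close. It gives the time, the measured TCP pose, the force, the opening and the grip force at its end, in the units of the state.
- read_state(): the state, without advancing time (a new reading comes with each control period).
- cams.camera(name): name is "side" or "top" or "wrist"; returns a dict with "img" (384x512x3 uint8, blue, green, red), "K" (3x3 intrinsics, pixels), "dist" ([k1, k2, p1, p2, k3] as OpenCV has them; the pictures are not rectified), "xyz" and "attitude" of the camera in the world; the wrist camera has in their place "mount" (4x4, takes a point from camera to tool coordinates, whose origin is the TCP and whose axes are the flange's). Camera axes: x right, y down, z forward; pixel columns grow to the right and rows downward; lengths in m; the calibration is good to about 2 mm. A picture is of the moment at which its call begins: read the wrist's pose just before it. There is no depth.
- workorder.close_job(): hands the job in; it is judged then, once.
The state is a dict: "time": time; "joint_positions": joint angles; "joint_vel": joint speeds; "joint_torque": joint torques, N m; "ee_pos": TCP position; "eef_rot": TCP orientation; "ft_force": force on the tool from outside, world axes, zero at the start; "torque": the same for the moment, N m; "width": finger opening in m; "grip_force": force on a finger pad.
Only numpy, scipy, OpenCV 4.12 (cv2) and the standard library are available. Lean on these libraries where they do the work, as an engineer would, in place of code of your own. Each camera call takes 0.05 s, during which the arm holds its last target. There are 200 camera calls.

## Working session

There is one attempt and no reset: what is moved stays moved. The work goes in short steps, Python scripts to look and compute and a shell command to move; the robot and the scene stay as the last step left them, time stands still between calls to the robot, and variables do not carry over. Pictures are saved under pics/ and viewed, at most 14 in all, crops included, and the job is handed in when it is done.

```bash
ls; mkdir -p pics; python3 - <<'E'
from bench import read_state, cams
import cv2,numpy as np
s=read_state();print(s)
ims=[]
for n in("top","side"):
    c=cams.camera(n);cv2.imwrite(f"pics/{n}0.png",c["img"]);print(n,c["K"],c["dist"],c["xyz"],c["attitude"])
c=cams.camera("wrist");cv2.imwrite("pics/wrist0.png",c["img"]);print(c["K"],c["dist"],c["mount"])
E
```

```text
pics
{'time': 0.0, 'joint_positions': array([-1.17262702,  0.33285182, -0.06470068,  1.46093656,  0.02162972,
        1.34987243, -0.08849208]), 'joint_vel': array([-0.00156847, -0.00145829,  0.00112729, -0.00020529, -0.0008802 ,
       -0.0013728 , -0.00064832]), 'joint_torque': array([-2.07437902e-04, -6.23238444e+01,  2.46100343e-02, -3.89906573e+01,
       -6.14304794e-02,  3.95993760e-02,  1.33343992e-04]), 'ee_pos': array([0.2551496 , 0.57013602, 0.22176873]), 'eef_rot': array([ 2.08818448e-01,  9.77954184e-01, -6.78822003e-04, -9.80964329e-05]), 'ft_force': array([ 1.23197172,  0.36364678, -0.04039849]), 'torque': array([-0.04600596,  0.01646439, -0.01127971]), 'grip_force': 0.0, 'width': 0.08742045629984649}
top [[376.2977399    0.         253.88970439]
 [  0.         376.2977399  188.69464939]
 [  0.           0.           1.        ]] [0.01591235 0.         0.         0.         0.        ] [0.28876046 0.01966182 1.09068525] [-0.69734541  0.71389934 -0.04578911  0.04427717]
side [[376.17506908   0.         255.05636522]
 [  0.         376.17506908 199.20122397]
 [  0.           0.           1.        ]] [-0.0111919  0.         0.         0.         0.       ] [-0.05440736 -0.62270867  0.78374564] [ 0.85574743 -0.30641667  0.12901701 -0.39643381]
[[271.85322497   0.         258.38621559]
 [  0.         271.85322497 197.72580654]
 [  0.           0.           1.        ]] [-0.05106936  0.          0.          0.          0.        ] [[ 5.88580688e-04 -9.65093632e-01 -2.61904439e-01  7.09617484e-02]
 [ 9.99999826e-01  5.56034839e-04  1.98373510e-04  7.87849863e-04]
 [-4.58210189e-05 -2.61904510e-01  9.65093791e-01 -1.60657984e-01]
 [ 0.00000000e+00  0.00000000e+00  0.00000000e+00  1.00000000e+00]]
```

View pics/top0.png

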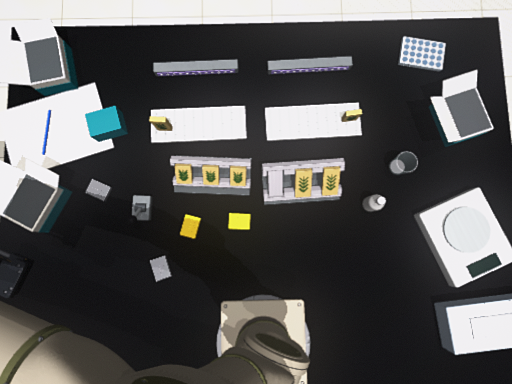

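View pics/side0.png

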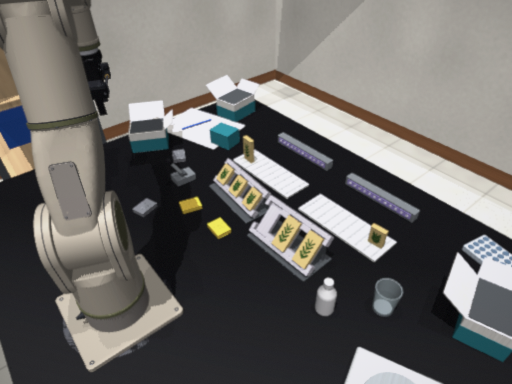

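The top view shows:
- **Short mould**, left: three slabs at (182,174), (211,175) and (238,176).
- **Long mould**, right: two slabs at (303,183) and (331,181), with the left cavity empty.
- **Cured slabs**: the tall one stands on the left tray at (160,123) and the low one on the right tray at (351,115).
- **Look-alikes to leave alone**: yellow at (239,221) and (190,226), grey at (161,268) and (97,188).
- **Switch**: (142,207).

Next I'll measure and make one close crop.

```bash
cat > h.py <<'E'
import cv2,numpy as np
from scipy.spatial.transform import Rotation as R
from bench import read_state, cams
def cam(n):
    s=read_state(); c=cams.camera(n)
    if n=="wrist":
        T=np.eye(4);T[:3,:3]=R.from_quat(s["eef_rot"]).as_matrix();T[:3,3]=s["ee_pos"];T=T@np.array(c["mount"])
        c["R"],c["t"]=T[:3,:3],T[:3,3]
    else: c["R"],c["t"]=R.from_quat(c["attitude"]).as_matrix(),np.array(c["xyz"])
    c["K"]=np.array(c["K"]);c["dist"]=np.array(c["dist"]);return c
def rays(c,px):
    p=cv2.undistortPoints(np.float64(px).reshape(-1,1,2),c["K"],c["dist"])[:,0]
    return np.c_[p,np.ones(len(p))]@c["R"].T
def onz(c,px,z):
    d=rays(c,px);return c["t"]+d*((z-c["t"][2])/d[:,2])[:,None]
def proj(c,P):
    r,_=cv2.Rodrigues(c["R"].T);return cv2.projectPoints(np.float64(P).reshape(-1,3),r,-c["R"].T@c["t"],c["K"],c["dist"])[0][:,0]
def tri(c1,p1,c2,p2):
    d1,d2=rays(c1,[p1])[0],rays(c2,[p2])[0]
    a=np.linalg.lstsq(np.c_[d1,-d2],c2["t"]-c1["t"],rcond=None)[0]
    A,B=c1["t"]+a[0]*d1,c2["t"]+a[1]*d2;return (A+B)/2,np.linalg.norm(A-B)
def blobs(c,lo,hi,amin=60,k=3):
    m=cv2.inRange(cv2.cvtColor(c["img"],cv2.COLOR_BGR2HSV),lo,hi);m=cv2.morphologyEx(m,cv2.MORPH_CLOSE,np.ones((k,k)))
    return [(cv2.minAreaRect(x),cv2.contourArea(x),x) for x in cv2.findContours(m,cv2.RETR_EXTERNAL,cv2.CHAIN_APPROX_NONE)[0] if cv2.contourArea(x)>=amin]
E
python3 - <<'E'
from h import *
t=cam("top");s=cam("side")
for n,c in(("top",t),("side",s)):
    print(n)
    for r,a,x in blobs(c,(12,60,90),(35,255,255),30,5):
        h=cv2.cvtColor(c["img"],cv2.COLOR_BGR2HSV)[int(r[0][1]),int(r[0][0])]
        print(np.round(r[0],1),np.round(r[1],1),round(r[2]),a,h,np.round(onz(c,[r[0]],.06)[0],3))
for nm,px,z in(("trayL corners",[(152,109),(246,106),(246,139),(152,143)],.008),("trayR",[(265,107),(358,104),(361,135),(267,139)],.008)):
    print(nm,np.round(onz(t,px,z),3).tolist())
a=cv2.resize(t["img"][90:240,120:390],None,fx=2.9,fy=2.9,interpolation=cv2.INTER_CUBIC)
cv2.imwrite("pics/crop1.png",a)
b=cv2.resize(s["img"][120:290,140:410],None,fx=2.9,fy=2.9,interpolation=cv2.INTER_CUBIC)
cv2.imwrite("pics/crop2.png",b)
E
```

```text
top
[ 15.5 362.1] [13. 52.] 37 342.0 [ 29  80 105] [-0.016  0.642  0.06 ]
[189.8 226.1] [16.2 22. ] 16 322.5 [ 25 202 225] [0.322 0.193 0.06 ]
[239. 221.] [16. 22.] 90 328.0 [ 30 181 241] [0.333 0.059 0.06 ]
[303.5 182.5] [29. 17.] 90 431.5 [ 33 118 132] [ 0.435 -0.122  0.06 ]
[330.8 180.5] [17.2 30.1] 4 436.5 [ 30 117 146] [ 0.439 -0.197  0.06 ]
[238.  175.5] [19. 16.] 90 289.0 [ 42 118 106] [0.459 0.059 0.06 ]
[210.  174.5] [19. 16.] 90 292.0 [ 46 125 104] [0.463 0.137 0.06 ]
[183.  173.5] [19. 18.] 90 294.0 [ 45 132 106] [0.468 0.211 0.06 ]
[160.  123.3] [22.9 13.3] 4 212.0 [ 20 116 103] [0.613 0.276 0.06 ]
[352.2 115. ] [ 9.9 20.1] 81 138.5 [ 28  89 254] [ 0.624 -0.267  0.06 ]
side
[307.2 249. ] [18.8 36.6] 32 602.0 [ 32 103 129] [ 0.44  -0.195  0.06 ]
[376.9 234.7] [19.2 19.2] 27 295.5 [ 35 109  77] [ 0.615 -0.277  0.06 ]
[218.8 227.2] [21.2 17. ] 53 292.5 [ 29 155 238] [0.311 0.015 0.06 ]
[286. 233.] [17.8 34.4] 34 531.0 [ 41 119 107] [ 0.436 -0.119  0.06 ]
[190.5 204.6] [13.3 21.1] 73 241.5 [ 23 171 186] [0.301 0.145 0.06 ]
[238.5 186. ] [51.5 20. ] 44 814.5 [ 45 130  92] [0.46  0.124 0.06 ]
[248.  148.5] [27. 10.] 90 205.0 [ 24 103 102] [0.612 0.27  0.06 ]
[ 15.5 153.7] [45.2 33. ] 82 844.5 [ 18  85 225] [-0.032  0.783  0.06 ]
[117.2 129.9] [11.4 26.2] 72 252.0 [ 12 141  98] [0.312 0.699 0.06 ]
[189.1 103.9] [ 9.7 50.2] 71 359.0 [ 11 140 100] [0.634 0.702 0.06 ]
[383.4 125.5] [284.5  18.3] 23 2763.5 [ 13 138 105] [1.096 0.061 0.06 ]
[10.5 79. ] [21. 62.] 0 699.0 [ 17  89 117] [0.111 1.523 0.06 ]
trayL corners [[0.674, 0.313, 0.008], [0.677, 0.033, 0.008], [0.576, 0.035, 0.008], [0.57, 0.312, 0.008]]
trayR [[0.672, -0.023, 0.008], [0.675, -0.301, 0.008], [0.58, -0.304, 0.008], [0.574, -0.026, 0.008]]
```

View pics/crop1.png

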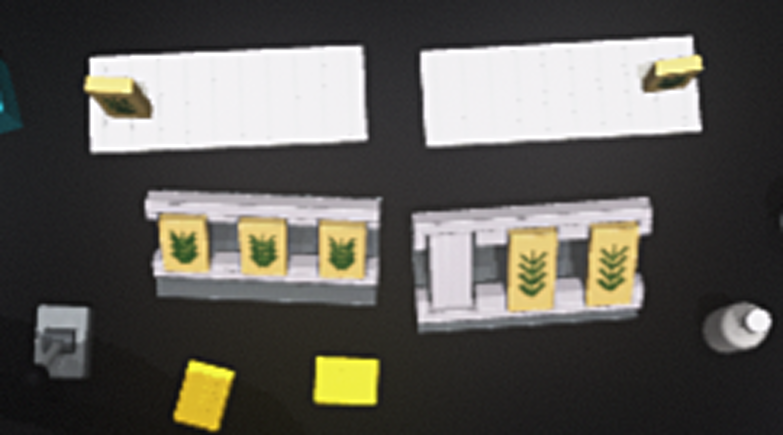

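View pics/crop2.png

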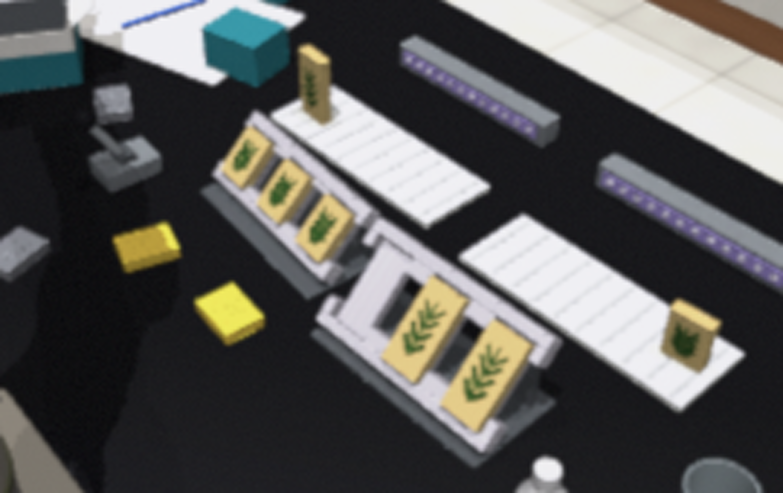

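The crops confirm the five amber slabs with leaves: three short in the left mould at about (183–343,245), two long in the right at (531,268) and (612,262). The tall cured slab is on the left tray, so long slabs go left and short go right. The two plain yellow blocks are decoys. Now I'll turn, move over the short mould, and refine with the wrist camera.

```bash
python3 -m crank '0 0 0 -.077 1;0 0 0 -.077 1;0 0 0 -.077 1;0 0 0 0 1' 8; python3 -m crank '-.095 -.211 0 0 1;-.095 -.211 0 0 1;-.095 -.211 0 0 1;-.095 -.211 0 0 1;-.095 -.211 0 0 1;-.095 -.211 0 0 1;-.095 -.211 0 0 1;-.095 -.211 0 0 1;-.095 -.211 0 0 1;-.095 -.211 0 0 1'; python3 -m crank '0 0 0 0 1;0 0 0 0 1'
python3 - <<'E'
from h import *
t=cam("top")
for r,a,x in blobs(t,(0,0,200),(179,50,255),1500,5):
    print("tray?",np.round(r[0],1),np.round(r[1],1),a, np.round(onz(t,cv2.boxPoints(r),.008),3).tolist())
c=cam("wrist");cv2.imwrite("pics/w1.png",c["img"])
for r,a,x in blobs(c,(12,50,80),(65,255,255),500,9):
    P=onz(c,np.vstack([r[0],cv2.boxPoints(r)]),.0563);print(np.round(r[0]),np.round(r[1]),a,np.round(P,4).tolist())
E
```

```text
time: 0.65
ee_pos: [0.2553, 0.5704, 0.2224]
eef_rot: [0.028, 1.0, -0.0, -0.0]
ft_force: [0.0, 0.4, -0.3]
width: 0.0871
grip_force: 0.0
time: 1.65
ee_pos: [0.4209, 0.1364, 0.2228]
eef_rot: [0.031, 1.0, 0.0, 0.0]
ft_force: [0.2, 0.4, -0.3]
width: 0.087
grip_force: 0.0
time: 1.85
ee_pos: [0.4207, 0.1375, 0.2227]
eef_rot: [0.032, 0.999, 0.0, 0.0]
ft_force: [-0.5, 0.5, 0.1]
width: 0.087
grip_force: 0.0
tray? [481.4 326.8] [47.9 65.7] 2846.0 [[0.084, -0.509, 0.008], [0.102, -0.69, 0.008], [-0.023, -0.691, 0.008], [-0.041, -0.513, 0.008]]
tray? [468.6 236.2] [84.1 68.9] 5306.0 [[0.343, -0.456, 0.008], [0.428, -0.64, 0.008], [0.213, -0.723, 0.008], [0.132, -0.543, 0.008]]
tray? [204.4 248.5] [292.1 128. ] 17436.5 [[0.654, 0.42, 0.008], [0.716, 0.045, 0.008], [-0.101, -0.078, 0.008], [-0.149, 0.263, 0.008]]
tray? [312.8 120.9] [32.4 94.9] 2734.5 [[0.671, -0.022, 0.008], [0.681, -0.305, 0.008], [0.581, -0.304, 0.008], [0.572, -0.025, 0.008]]
tray? [255.5 115. ] [230. 511.] 24148.5 [[1.028, 0.779, 0.008], [0.992, -0.786, 0.008], [0.292, -0.712, 0.008], [0.326, 0.739, 0.008]]
[373. 273.] [ 69. 2
[... 565 characters left out ...]
563], [0.4982, 0.159, 0.0563], [0.4954, 0.1121, 0.0563]]
[200. 217.] [37. 46.] 1432.5 [[0.4597, 0.0621, 0.0563], [0.4888, 0.0326, 0.0563], [0.4272, 0.0436, 0.0563], [0.4321, 0.0901, 0.0563], [0.4938, 0.0814, 0.0563]]
[ 41. 205.] [49. 88.] 3167.5 [[0.4314, -0.145, 0.0563], [0.4025, -0.2045, 0.0563], [0.3962, -0.0801, 0.0563], [0.4604, -0.0867, 0.0563], [0.4701, -0.2178, 0.0563]]
[195. 119.] [36. 48.] 1668.0 [[0.3393, 0.0704, 0.0563], [0.3174, 0.0449, 0.0563], [0.3212, 0.1001, 0.0563], [0.3616, 0.0964, 0.0563], [0.3578, 0.0395, 0.0563]]
[301. 102.] [37. 51.] 1784.5 [[0.3284, 0.1942, 0.0563], [0.3495, 0.1656, 0.0563], [0.2962, 0.1819, 0.0563], [0.3078, 0.2221, 0.0563], [0.3621, 0.2072, 0.0563]]
```

View pics/w1.png

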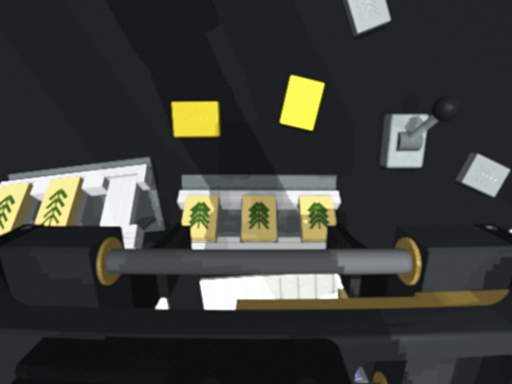

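The wrist view shows the three short slabs at (200,217), (259,218) and (318,218), with a 75.5 mm pitch as expected. The switch lever ball is at (446,108). I'll descend on the short slab at y=0.061.

The tool only yaws, so each slab has to be turned upright by pivoting it in the pads. I'll do that by pushing its lower end against the back of a mould, so I also measure the back edges.

```bash
python3 - <<'E'
from h import *
t=cam("top")
print("L back",np.round(onz(t,[(170.7,156.2),(251,158.6)],.083),3).tolist())
print("R back",np.round(onz(t,[(262,162.8),(344.5,158.3)],.103),3).tolist())
E
python3 -m crank '-.135 -.183 0 0 .38;-.135 -.183 0 0 .38;0 0 .2 0 .38;0 0 .2 0 .38;0 0 .2 0 .38;0 0 .15 0 .38;0 0 0 0 .38;0 0 0 0 .38'
python3 -m crank '0 0 .08 0 .38;0 0 .075 0 .38;0 0 0 0 .38;0 0 0 0 .38'
```

```text
L back [[0.512, 0.241, 0.083], [0.501, 0.022, 0.083]]
R back [[0.484, -0.007, 0.103], [0.491, -0.228, 0.103]]
time: 2.8
ee_pos: [0.4703, 0.0628, 0.0731]
eef_rot: [0.029, 1.0, -0.0, -0.0]
ft_force: [0.1, 0.4, 1.3]
width: 0.0602
grip_force: 0.0
time: 3.2
ee_pos: [0.4705, 0.0626, 0.0428]
eef_rot: [0.029, 1.0, 0.0, 0.0]
ft_force: [-3.3, -0.0, -1.8]
width: 0.0601
grip_force: 1.7
```

```bash
python3 -m crank '0 0 -.01 0 -1;0 0 0 0 -1;0 0 0 0 -1;0 0 0 0 -1;0 0 0 0 -1;0 0 0 0 -1' 8; python3 -m crank '0 0 -.1 0 -1;0 0 -.1 0 -1;0 0 -.1 0 -1;0 0 -.1 0 -1;0 0 0 0 -1;0 0 0 0 -1'
python3 - <<'E'
from h import *
c=cam("wrist");s=cam("side");cv2.imwrite("pics/w2.png",np.hstack([cv2.resize(c["img"],(400,300)),cv2.resize(s["img"][100:280,180:420],(400,300))]))
E
```

```text
time: 3.8
ee_pos: [0.4703, 0.0617, 0.0441]
eef_rot: [0.029, 1.0, 0.0, -0.0]
ft_force: [-6.2, -1.6, 4.1]
width: 0.044
grip_force: 9.8
time: 4.4
ee_pos: [0.471, 0.0622, 0.1241]
eef_rot: [0.029, 1.0, 0.0, 0.001]
ft_force: [-0.3, -0.7, -1.0]
width: 0.0437
grip_force: 8.0
```

View pics/w2.png

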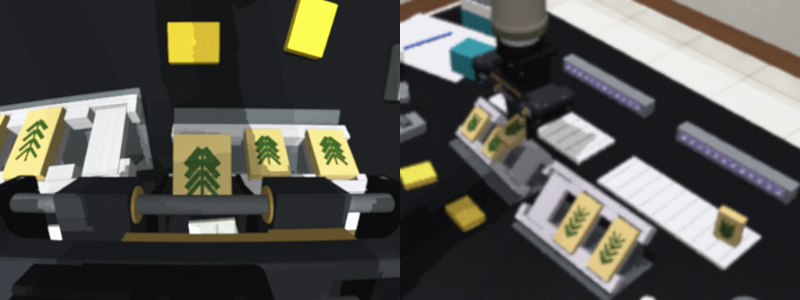

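It's held firmly and still tilted 45° (slab at about (202,165) in the left half). Now I go over the back of the mould, lower it, and pull towards the robot to pivot it.

```bash
python3 -m crank '-.2 0 0 0 -1;-.2 0 0 0 -1;0 0 .12 0 -1;0 0 .115 0 -1;0 0 0 0 -1' 6; python3 -m crank '.06 0 0 0 -1;.06 0 0 0 -1;0 0 0 0 -1';python3 -m crank '.03 0 0 0 -1;.03 0 0 0 -1;.03 0 0 0 -1;0 0 0 0 -1;0 0 0 0 -1'
python3 - <<'E'
from h import *
c=cam("wrist");s=cam("side");cv2.imwrite("pics/w3.png",np.hstack([cv2.resize(c["img"],(400,300)),cv2.resize(s["img"][120:220,200:333],(400,300))]))
E
```

```text
time: 5.0
ee_pos: [0.5486, 0.057, 0.0732]
eef_rot: [0.029, 1.0, -0.001, -0.002]
ft_force: [-0.4, 0.6, -0.5]
width: 0.0441
grip_force: 6.0
time: 5.3
ee_pos: [0.5269, 0.0585, 0.0782]
eef_rot: [0.029, 1.0, 0.0, 0.001]
ft_force: [2.4, -2.6, 3.5]
width: 0.0439
grip_force: 6.0
time: 5.8
ee_pos: [0.5097, 0.0595, 0.078]
eef_rot: [0.029, 1.0, 0.0, 0.001]
ft_force: [4.7, -3.4, 5.6]
width: 0.0439
grip_force: 6.1
```

View pics/w3.png

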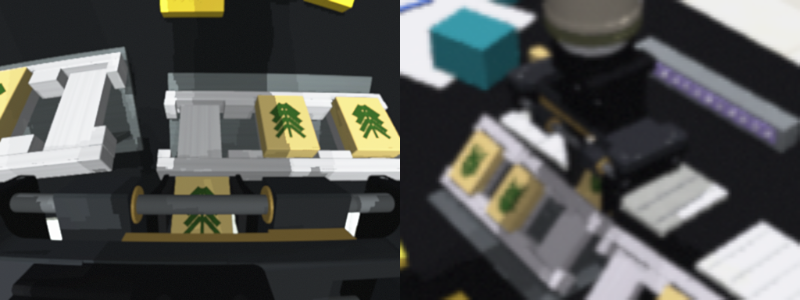

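```bash
cat > ang.py <<'E'
from h import *
def toprow(c):
    hsv=cv2.cvtColor(c["img"],cv2.COLOR_BGR2HSV);m=cv2.inRange(hsv,(12,50,80),(65,255,255))
    m[:130]=0; b=m[:,250:268].sum(1)>255*11
    r=np.where(b)[0]; return r[0] if len(r) else None
def pred(c,L,ug=10.5,ng=3.5):
    out=[]
    for f in range(40,101,5):
        a=np.radians(f);u=np.array([np.cos(a),np.sin(a)]);n=np.array([-np.sin(a),np.cos(a)])
        p=(-(L/2+ug)*u+(7.5-ng)*n)/1000
        P=np.array([-p[0],0,-.019-p[1]])
        M=np.array(c["mount"]);q=M[:3,:3].T@(P-M[:3,3])
        px=cv2.projectPoints(q.reshape(1,3),np.zeros(3),np.zeros(3),c["K"],c["dist"])[0][0,0]
        out.append((f,round(float(px[1]))))
    return out
E
python3 -m crank '0 0 -.1 0 -1;0 0 -.1 0 -1;0 0 -.1 0 -1;-.2 0 -.05 0 -1;-.2 0 0 0 -1;0 0 0 0 -1'
python3 - <<'E'
from ang import *
c=cam("wrist");print(toprow(c),pred(c,60));cv2.imwrite("pics/w4.png",c["img"])
s=cam("side")
for r,a,x in blobs(s,(12,60,80),(60,255,255),100,5):print(np.round(r[0]),np.round(r[1]),round(r[2]),a)
cv2.imwrite("pics/s4.png",cv2.resize(s["img"][80:220,190:377],(748,560)))
E
```

```text
time: 6.5
ee_pos: [0.5908, 0.0551, 0.1459]
eef_rot: [0.029, 1.0, -0.001, -0.0]
ft_force: [-0.1, 0.2, -0.2]
width: 0.0439
grip_force: 6.0
212 [(40, 186), (45, 188), (50, 191), (55, 194), (60, 197), (65, 201), (70, 204), (75, 208), (80, 212), (85, 217), (90, 221), (95, 226), (100, 230)]
[307. 249.] [19. 37.] 32 602.0
[377. 235.] [20. 19.] 27 298.5
[219. 227.] [21. 17.] 50 281.5
[286. 233.] [18. 34.] 34 530.0
[190. 205.] [14. 21.] 73 252.0
[231. 180.] [32. 19.] 43 497.0
[248. 148.] [27. 10.] 90 215.0
[ 20. 157.] [45. 43.] 6 1122.0
[ 65. 129.] [36.  7.] 13 107.0
[189. 104.] [10. 51.] 70 355.0
[408. 134.] [232.  14.] 25 2358.0
[262.  78.] [ 9. 25.] 72 148.5
[22. 66.] [87. 45.] 90 2824.5
```

View pics/s4.png

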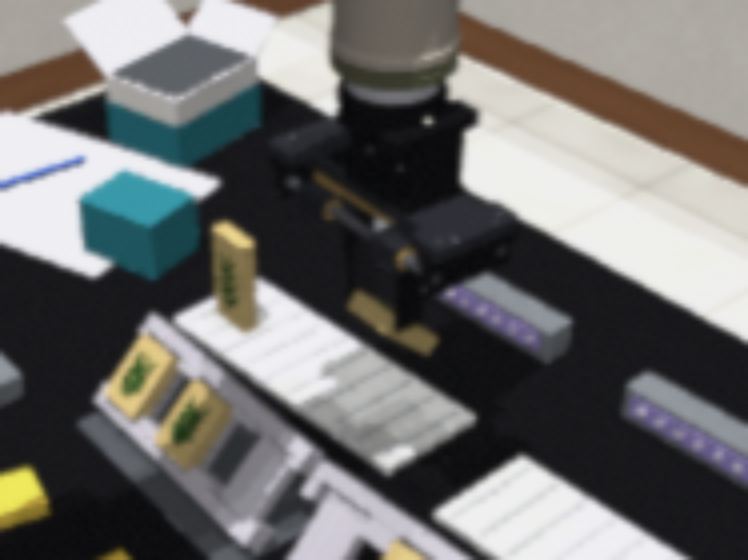

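View pics/w4.png

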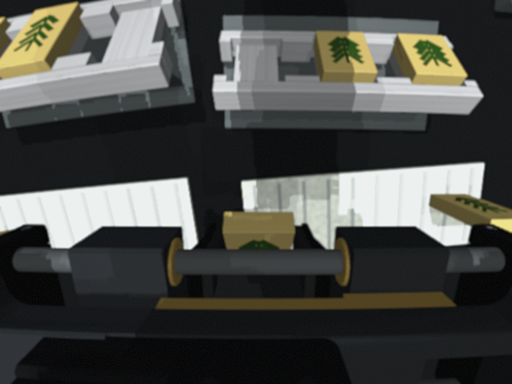

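The wrist view shows the slab at (258,235), slid up through the pads and still tilted: the mould's rim is bevelled, so it slid instead of pivoting. It's now gripped low, with its contact edge almost under the pads, so pressing on the tray and drawing back should rotate it upright. I'll carry it to the right tray and try that.

```bash
python3 -m crank '0 0 0 -.051 -1;-.037 -.211 0 0 -1;-.037 -.211 0 0 -1;-.037 -.211 0 0 -1;-.037 -.211 0 0 -1;-.037 -.211 0 0 -1;-.037 -.211 0 0 -1;0 0 0 0 -1' 6; python3 -m crank '0 0 .19 0 -1;0 0 .19 0 -1;0 0 .19 0 -1;0 0 0 0 -1'
python3 - <<'E'
from ang import *
c=cam("wrist");print(toprow(c))
m=cv2.inRange(cv2.cvtColor(c["img"],cv2.COLOR_BGR2HSV),(12,50,60),(65,255,255))
for r in range(205,250,5): 
    q=np.where(m[r,180:340])[0]; print(r,(q[0]+180,q[-1]+180) if len(q) else None)
E
```

```text
time: 7.4
ee_pos: [0.6357, -0.2044, 0.1468]
eef_rot: [-0.007, 1.0, -0.002, -0.001]
ft_force: [-0.7, -0.4, -0.3]
width: 0.0438
grip_force: 6.0
time: 7.8
ee_pos: [0.6339, -0.1947, 0.0277]
eef_rot: [-0.011, 1.0, 0.002, -0.004]
ft_force: [-1.1, 0.9, 0.3]
width: 0.0441
grip_force: 6.0
213
205 None
210 None
215 (np.int64(180), np.int64(291))
220 (np.int64(180), np.int64(293))
225 (np.int64(180), np.int64(294))
230 (np.int64(183), np.int64(294))
235 (np.int64(223), np.int64(294))
240 (np.int64(180), np.int64(339))
245 (np.int64(180), np.int64(339))
```

```bash
for i in 1; do python3 -m crank '0 0 .025 0 -1;0 0 .015 0 -1;0 0 0 0 -1'; done;  python3 -m crank '0 0 .01 0 -1;0 0 .01 0 -1;0 0 0 0 -1'
```

```text
time: 8.15
ee_pos: [0.6386, -0.197, 0.0258]
eef_rot: [-0.011, 1.0, -0.0, 0.001]
ft_force: [-0.2, 0.6, -0.8]
width: 0.044
grip_force: 6.0
time: 8.45
ee_pos: [0.6381, -0.1971, 0.0206]
eef_rot: [-0.011, 1.0, -0.0, 0.0]
ft_force: [-0.0, -0.2, 1.2]
width: 0.044
grip_force: 6.0
```

```bash
python3 -m crank '.02 0 .008 0 -1;.02 0 .003 0 -1;0 0 0 0 -1' 5; python3 -m crank '.02 0 0 0 -1;.02 0 0.004 0 -1;0 0 0 0 -1';python3 -m crank '.02 0 0.004 0 -1;.02 0 0.004 0 -1;0 0 0 0 -1'
python3 - <<'E'
from ang import *
c=cam("wrist");print(toprow(c));s=cam("side")
m=cv2.inRange(cv2.cvtColor(c["img"],cv2.COLOR_BGR2HSV),(12,50,60),(65,255,255))
for r in range(205,250,5): 
    q=np.where(m[r,220:320])[0]; print(r,(q[0]+220,q[-1]+220) if len(q) else None)
cv2.imwrite("pics/s5.png",np.hstack([cv2.resize(c["img"][120:300,130:370],(400,300)),cv2.resize(s["img"][170:270,300:433],(400,300))]))
E
```

```text
time: 8.75
ee_pos: [0.6293, -0.1973, 0.0183]
eef_rot: [-0.011, 1.0, 0.0, -0.0]
ft_force: [-0.6, -0.1, 0.1]
width: 0.0435
grip_force: 5.0
time: 9.05
ee_pos: [0.6222, -0.1975, 0.0182]
eef_rot: [-0.011, 1.0, -0.0, 0.001]
ft_force: [1.2, -0.4, 4.9]
width: 0.0437
grip_force: 5.0
time: 9.35
ee_pos: [0.6147, -0.1977, 0.0168]
eef_rot: [-0.011, 1.0, -0.0, 0.001]
ft_force: [1.5, 0.0, 5.9]
width: 0.0441
grip_force: 5.0
216
205 None
210 None
215 None
220 (np.int64(225), np.int64(292))
225 (np.int64(223), np.int64(294))
230 (np.int64(223), np.int64(294))
235 (np.int64(223), np.int64(294))
240 (np.int64(223), np.int64(294))
245 (np.int64(223), np.int64(294))
```

View pics/s5.png

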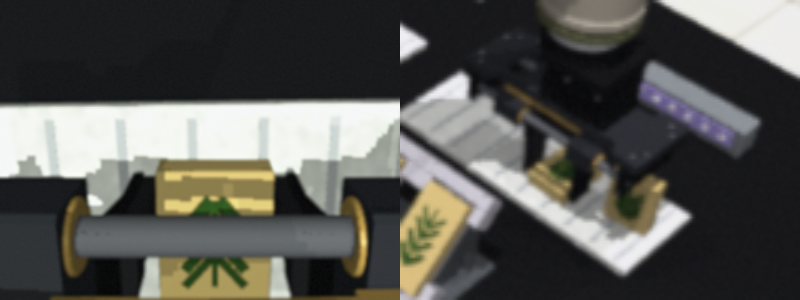

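The close view shows the slab only slid on the tray (slippery, ratio about 0.25), still leaning 50–55° at (560,175) in the right half. A better stop is the lamp bar. Gripped low, with the leaning slab's underside pushed against the bar's top front edge (34 mm, above the pads), it gets tipped upright.

```bash
python3 -m crank '0 0 -.1 0 -1;-.205 0 0 0 -1;-.205 0 0 0 -1;-.205 0 0 0 -1;0 0 0 0 -1;0 0 .1 0 -1;0 0 .03 0 -1;0 0 0 0 -1' 4; python3 -m crank '0 0 .015 0 -1;0 0 .01 0 -1;0 0 0 0 -1'; python3 -m crank '-.03 0 0 0 -1;-.03 0 0 0 -1;0 0 0 0 -1'; python3 -m crank '-.025 0 0 0 -1;-.025 0 0 0 -1;0 0 0 0 -1'; python3 -m crank '-.015 0 0 0 -1;-.015 0 0 0 -1;0 0 0 0 -1'
python3 - <<'E'
from ang import *
c=cam("wrist");s=cam("side")
cv2.imwrite("pics/s6.png",np.hstack([cv2.resize(c["img"][120:300,130:370],(400,300)),cv2.resize(s["img"][130:230,320:453],(400,300))]))
E
```

```text
time: 10.25
ee_pos: [0.7354, -0.1949, 0.0086]
eef_rot: [-0.011, 1.0, 0.0, -0.001]
ft_force: [0.3, -0.4, -0.5]
width: 0.044
grip_force: 4.0
time: 10.55
ee_pos: [0.7372, -0.1949, 0.0058]
eef_rot: [-0.011, 1.0, -0.0, 0.0]
ft_force: [-1.0, 0.0, 3.6]
width: 0.0439
grip_force: 4.0
time: 10.85
ee_pos: [0.7492, -0.195, 0.0047]
eef_rot: [-0.011, 1.0, -0.0, -0.0]
ft_force: [-1.9, -2.5, 1.1]
width: 0.0439
grip_force: 4.0
time: 11.15
ee_pos: [0.7585, -0.1948, 0.0041]
eef_rot: [-0.011, 1.0, -0.0, -0.001]
ft_force: [-2.1, -2.0, -1.3]
width: 0.0439
grip_force: 4.0
time: 11.45
ee_pos: [0.7643, -0.1946, 0.0042]
eef_rot: [-0.011, 1.0, -0.0, -0.001]
ft_force: [-3.9, -1.9, -0.9]
width: 0.044
grip_force: 4.0
```

View pics/s6.png

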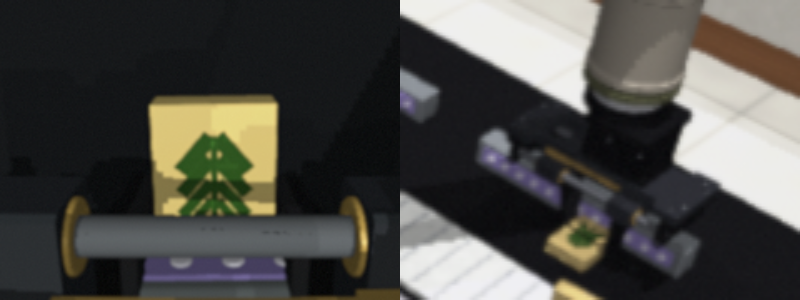

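The picture shows the slab has gone flat on the table in front of the bar, lower end towards the robot at about (213,97) in the left half. So pressing flattens it.

That suggests a method I can control better:
1. Regrip the flat slab near its robot-side end.
2. Press the overhanging part down over the bar's front edge so it tips up and ends flush against the bar, upright.
3. Regrip it from the top.

```bash
python3 -m crank '0 0 0 0 .3;0 0 0 0 .3;0 0 0 0 .3;.055 0 0 0 .3;.055 0 0 0 .3;0 0 0 0 .3' 5
python3 - <<'E'
from ang import *
c=cam("wrist");print(toprow(c));s=cam("side");print(read_state()["joint_positions"].round(2),read_state()["ee_pos"])
m=cv2.inRange(cv2.cvtColor(c["img"],cv2.COLOR_BGR2HSV),(12,50,60),(65,255,255))
for r in range(130,240,6): 
    q=np.where(m[r,200:330])[0]; print(r,(q[0]+200,q[-1]+200) if len(q) else None)
print(onz(c,[(258,toprow(c))],.015))
t=cam("top")
h=cv2.cvtColor(t["img"],cv2.COLOR_BGR2HSV)
print("bar purple/grey px cols 300:",[(r,t["img"][r,300].tolist()) for r in range(55,80)])
E
```

```text
time: 12.15
ee_pos: [0.7426, -0.1947, 0.0054]
eef_rot: [-0.011, 1.0, 0.0, 0.0]
ft_force: [0.1, 0.4, -0.0]
width: 0.0567
grip_force: 0.0
211
[-0.05  0.85  0.42  1.23 -0.34  1.14  1.98] [ 0.74363293 -0.19428375  0.00540023]
130 None
136 None
142 None
148 None
154 None
160 None
166 None
172 None
178 None
184 None
190 None
196 None
202 None
208 None
214 (np.int64(223), np.int64(292))
220 (np.int64(220), np.int64(295))
226 (np.int64(221), np.int64(294))
232 (np.int64(221), np.int64(294))
238 (np.int64(221), np.int64(294))
[[ 0.72090431 -0.1948485   0.015     ]]
bar purple/grey px cols 300: [(55, [35, 36, 37]), (56, [48, 47, 47]), (57, [48, 47, 47]), (58, [46, 45, 45]), (59, [49, 47, 48]), (60, [46, 45, 45]), (61, [49, 48, 48]), (62, [46, 45, 45]), (63, [48, 45, 46]), (64, [47, 46, 46]), (65, [46, 47, 48]), (66, [47, 47, 46]), (67, [46, 46, 46]), (68, [43, 43, 45]), (69, [43, 44, 45]), (70, [40, 41, 41]), (71, [41, 42, 42]), (72, [41, 40, 42]), (73, [41, 42, 42]), (74, [43, 43, 45]), (75, [40, 42, 43]), (76, [39, 40, 40]), (77, [37, 38, 39]), (78, [42, 43, 43]), (79, [39, 40, 41])]
```

```bash
python3 -m crank '.015 0 .005 0 .3;0 0 0 0 -1;0 0 0 0 -1;0 0 0 0 -1;0 0 0 0 -1;0 0 0 0 -1' 6; python3 -m crank '0 0 -.11 0 -1;0 0 -.1 0 -1;-.06 0 0 0 -1;-.06 0 0 0 -1;0 0 0 0 -1'
python3 - <<'E'
from ang import *
c=cam("wrist");print(toprow(c))
m=cv2.inRange(cv2.cvtColor(c["img"],cv2.COLOR_BGR2HSV),(12,50,60),(65,255,255))
print([ (r,np.where(m[r,200:330])[0][[0,-1]]+200) for r in (215,225,235) if m[r,200:330].any()])
E
python3 -m crank '0 0 .04 0 -1;0 0 .03 0 -1;0 0 0 0 -1'; python3 -m crank '0 0 .03 0 -1;0 0 .03 0 -1;0 0 0 0 -1'
```

```text
time: 12.9
ee_pos: [0.74, -0.1947, 0.0039]
eef_rot: [-0.011, 1.0, 0.0, -0.0]
ft_force: [-0.3, -0.8, -0.5]
width: 0.0436
grip_force: 6.0
time: 13.4
ee_pos: [0.7649, -0.1935, 0.0457]
eef_rot: [-0.012, 1.0, 0.0, 0.0]
ft_force: [-0.9, 0.4, 0.7]
width: 0.0441
grip_force: 6.0
215
[(215, array([225, 292])), (225, array([221, 296])), (235, array([222, 295]))]
time: 13.75
ee_pos: [0.7629, -0.1943, 0.0305]
eef_rot: [-0.011, 1.0, 0.0, -0.001]
ft_force: [0.0, -1.0, 0.3]
width: 0.0442
grip_force: 6.0
time: 14.05
ee_pos: [0.7635, -0.1939, 0.0187]
eef_rot: [-0.011, 1.0, 0.0, -0.001]
ft_force: [-0.4, -0.2, -0.9]
width: 0.0441
grip_force: 6.0
```

```bash
python3 - <<'E'
from ang import *
c=cam("wrist");s=cam("side");t=cam("top");print(toprow(c))
cv2.imwrite("pics/s7.png",np.hstack([cv2.resize(c["img"][120:300,130:370],(400,300)),cv2.resize(s["img"][130:230,320:453],(400,300))]))
E
```

```text
215
```

View pics/s7.png

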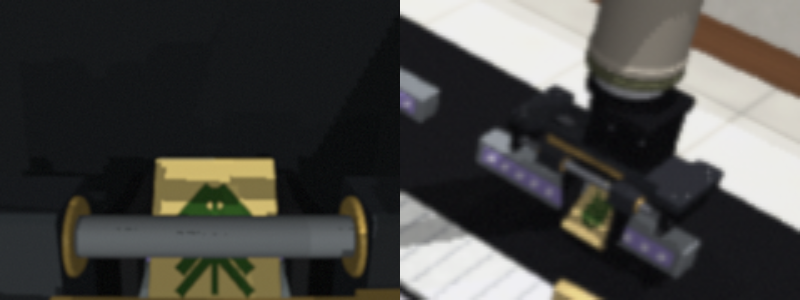

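The side view shows the slab tipping up against the bar (leaf face at about (595,205)). I'll push on to flush.

```bash
python3 -m crank '-.02 0 0.005 0 -1;-.02 0 0 0 -1;0 0 0 0 -1'; python3 -m crank '-.015 0 0 0 -1;0 0 0 0 -1'; python3 -m crank '-.015 0 0 0 -1;0 0 0 0 -1'; python3 - <<'E'
from ang import *
c=cam("wrist");s=cam("side");print(toprow(c))
for r,a,x in blobs(s,(12,50,70),(60,255,255),80,3):
    if r[0][0]>330 and r[0][1]>140: print(np.round(r[0]),np.round(r[1]),round(r[2]),a,cv2.boundingRect(x))
E
```

```text
time: 14.5
ee_pos: [0.7718, -0.1942, 0.0185]
eef_rot: [-0.011, 1.0, 0.0, -0.001]
ft_force: [-3.8, -0.4, 0.1]
width: 0.044
grip_force: 6.0
time: 14.7
ee_pos: [0.7735, -0.1943, 0.0185]
eef_rot: [-0.011, 1.0, 0.0, -0.002]
ft_force: [-10.2, -0.0, 4.0]
width: 0.044
grip_force: 9.9
time: 14.9
ee_pos: [0.7737, -0.1943, 0.0183]
eef_rot: [-0.011, 1.0, 0.001, -0.005]
ft_force: [-24.6, 2.7, 12.0]
width: 0.0442
grip_force: 16.1
209
[377. 235.] [19. 21.] 22 308.0 (368, 223, 21, 25)
[386. 200.] [16. 19.] 32 203.0 (375, 189, 18, 24)
[466. 161.] [104.  14.] 25 1195.0 (418, 135, 94, 55)
```

```bash
python3 -m crank '.02 0 0 0 -1;0 0 0 0 .2;0 0 0 0 .2;0 0 0 0 .2;0 0 -.06 0 .2;0 0 -.055 0 .2;0 0 0 0 .2' 6; python3 - <<'E'
from ang import *
c=cam("wrist");s=cam("side");print(toprow(c))
for r,a,x in blobs(s,(12,50,70),(60,255,255),80,3):
    if 330<r[0][0]<420 and r[0][1]>140: print(np.round(r[0]),np.round(r[1]),round(r[2]),a,cv2.boundingRect(x))
m=cv2.inRange(cv2.cvtColor(c["img"],cv2.COLOR_BGR2HSV),(12,50,60),(65,255,255))
print([ (r,np.where(m[r,200:330])[0][[0,-1]]+200) for r in (205,215,225,235) if m[r,200:330].any()])
P=np.array([[.7655,-.195+dy,z] for z in(0,.06) for dy in(-.022,.022)]);print(proj(s,P).round(),proj(c,P).round())
E
```

```text
time: 15.7
ee_pos: [0.7762, -0.1938, 0.0454]
eef_rot: [-0.011, 1.0, -0.0, 0.003]
ft_force: [0.7, -0.4, 0.2]
width: 0.0523
grip_force: 0.0
189
[377. 235.] [19. 21.] 22 308.0 (368, 223, 21, 25)
[385. 202.] [16. 21.] 27 296.0 (374, 190, 21, 25)
[(205, array([227, 289])), (215, array([226, 290])), (225, array([226, 291])), (235, array([225, 291]))]
[[388. 214.]
 [376. 207.]
 [392. 199.]
 [380. 192.]] [[229. 202.]
 [284. 203.]
 [218. 231.]
 [294. 233.]]
```

```bash
python3 -m crank '0 0 -.15 0 .2;.13 0 0 0 -1;.13 0 0 0 -1;0 0 0 0 -1;0 0 .17 0 -1;0 0 .17 0 -1;0 0 0 0 -1;-.05 0 0 0 -1;-.04 0 0 0 -1;0 0 0 0 -1'; python3 -m crank '-.02 0 0 0 -1;-.02 0 0 0 -1;0 0 0 0 -1';python3 -m crank '-.02 0 0 0 -1;-.015 0 0 0 -1;0 0 0 0 -1'
```

```text
time: 16.8
ee_pos: [0.7411, -0.194, 0.0036]
eef_rot: [-0.012, 1.0, 0.0, 0.0]
ft_force: [-0.7, 0.8, 0.2]
width: 0.0009
grip_force: 0.0
time: 17.1
ee_pos: [0.7483, -0.1944, 0.0038]
eef_rot: [-0.011, 1.0, 0.0, 0.0]
ft_force: [0.3, 0.5, 0.4]
width: 0.0004
grip_force: 0.0
time: 17.4
ee_pos: [0.7554, -0.1942, 0.0039]
eef_rot: [-0.011, 1.0, 0.0, 0.0]
ft_force: [-0.2, 0.4, 0.5]
width: 0.0002
grip_force: 0.0
```

```bash
python3 -m crank '-.015 0 0 0 -1;0 0 0 0 -1';python3 -m crank '-.01 0 0 0 -1;0 0 0 0 -1'; python3 -m crank '-.01 0 0 0 -1;0 0 0 0 -1'
python3 - <<'E'
from ang import *
c=cam("wrist");s=cam("side")
for r,a,x in blobs(s,(12,50,70),(60,255,255),80,3):
    if 330<r[0][0]<420 and r[0][1]>140: print(np.round(r[0]),np.round(r[1]),round(r[2]),a,cv2.boundingRect(x))
cv2.imwrite("pics/s8.png",np.hstack([cv2.resize(c["img"][120:300,130:370],(400,300)),cv2.resize(s["img"][150:250,320:453],(400,300))]))
E
```

```text
time: 17.6
ee_pos: [0.7583, -0.1942, 0.0039]
eef_rot: [-0.011, 1.0, 0.0, 0.0]
ft_force: [0.2, -0.1, 0.2]
width: 0.0006
grip_force: 0.0
time: 17.8
ee_pos: [0.7586, -0.1944, 0.0039]
eef_rot: [-0.011, 1.0, 0.0, -0.002]
ft_force: [-9.1, 1.5, 5.6]
width: 0.0003
grip_force: 4.4
time: 18.0
ee_pos: [0.7585, -0.1944, 0.004]
eef_rot: [-0.011, 1.0, 0.001, -0.004]
ft_force: [-20.4, 3.7, 13.2]
width: 0.0007
grip_force: 10.3
[377. 235.] [19. 21.] 22 307.0 (368, 223, 21, 25)
[388. 195.] [33. 16.] 64 107.5 (373, 184, 25, 30)
```

View pics/s8.png

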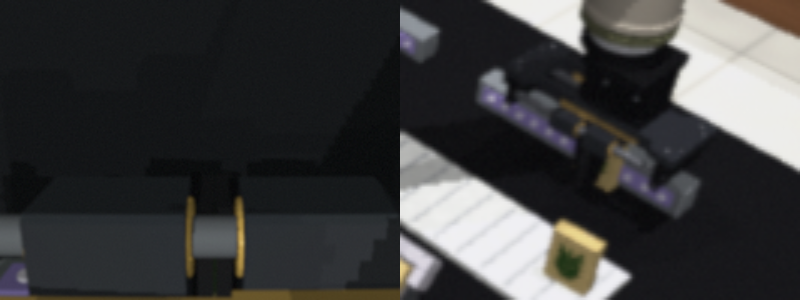

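The closed fingers stop hard at x=0.7585. That leaves exactly 15 mm between finger and bar, so the slab is flush and upright, at about (610,170). Now I regrip from the top.

```bash
python3 -m crank '.08 0 0 0 -1;0 0 -.2 0 -1;0 0 -.22 0 .25;0 0 0 0 .25;0 0 0 0 .25' 8
```

```text
time: 18.6
ee_pos: [0.7469, -0.1948, 0.0897]
eef_rot: [-0.011, 1.0, -0.0, 0.001]
ft_force: [-1.1, 0.1, 0.1]
width: 0.0169
grip_force: 0.0
```

```bash
python3 -m crank '-.1375 0 0 0 .25;0 0 0 0 .25;0 0 .125 0 .25;0 0 .123 0 .25;0 0 0 0 .25;0 0 0 0 -1;0 0 0 0 -1;0 0 0 0 -1;0 0 0 0 -1' 10; python3 -m crank '0 0 -.12 0 -1;0 0 -.12 0 -1;0 0 0 0 -1'
python3 - <<'E'
from ang import *
c=cam("wrist");print(toprow(c))
m=cv2.inRange(cv2.cvtColor(c["img"],cv2.COLOR_BGR2HSV),(12,50,60),(65,255,255))
print([ (r,np.where(m[r,200:330])[0][[0,-1]]+200) for r in range(200,260,6) if m[r,200:330].any()])
E
```

```text
time: 19.5
ee_pos: [0.7738, -0.1942, 0.0394]
eef_rot: [-0.011, 1.0, -0.0, 0.001]
ft_force: [-1.5, 0.4, 1.8]
width: 0.0442
grip_force: 10.0
time: 19.8
ee_pos: [0.7756, -0.1947, 0.0913]
eef_rot: [-0.011, 1.0, -0.001, 0.003]
ft_force: [0.6, -0.4, 0.7]
width: 0.044
grip_force: 10.0
214
[(218, array([230, 286])), (224, array([228, 289])), (230, array([226, 291])), (236, array([224, 293])), (242, array([222, 295])), (248, array([220, 297]))]
```

```bash
python3 -m crank '.19 0 0 0 -1;.19 0 0 0 -1;.19 0 0 0 -1;.19 0 0 0 -1;0 0 0 0 -1;0 0 .1 0 -1;0 0 .08 0 -1;0 0 0 0 -1'; python3 -m crank '0 0 .02 0 -1;0 0 .015 0 -1;0 0 0 0 -1'
```

```text
time: 20.65
ee_pos: [0.6204, -0.1968, 0.0476]
eef_rot: [-0.011, 1.0, 0.0, -0.002]
ft_force: [-0.3, 0.8, -0.2]
width: 0.0437
grip_force: 10.0
time: 20.95
ee_pos: [0.6228, -0.1974, 0.0445]
eef_rot: [-0.011, 1.0, -0.0, 0.001]
ft_force: [1.1, 0.9, 5.2]
width: 0.0439
grip_force: 10.0
```

```bash
python3 -m crank '0 0 -.01 0 -1;0 0 0 0 .15;0 0 0 0 .15;0 0 0 0 .15;0 0 -.2 0 .15;0 0 -.2 0 .15;0 0 -.1 0 .15;0 0 0 0 .15'
cat > chk.py <<'E'
from ang import *
t=cam("top");s=cam("side")
for n,c in(("top",t),("side",s)):
    for r,a,x in blobs(c,(12,50,80),(60,255,255),60,5):
        P=onz(c,[r[0]],.06)[0]
        if .25<P[0]<.85 and abs(P[1])<.4: print(n,np.round(r[0]),np.round(r[1]),round(r[2]),a,np.round(P,3),cv2.boundingRect(x))
E
python3 chk.py
```

```text
time: 21.75
ee_pos: [0.6232, -0.1981, 0.149]
eef_rot: [-0.011, 1.0, -0.001, 0.003]
ft_force: [0.7, 0.2, -0.2]
width: 0.0501
grip_force: 0.0
top [190. 226.] [17. 22.] 14 336.5 [0.322 0.193 0.06 ] (180, 214, 21, 25)
top [239. 221.] [16. 22.] 90 325.0 [0.333 0.059 0.06 ] (228, 213, 23, 17)
top [331. 192.] [82. 23.] 26 785.0 [ 0.408 -0.196  0.06 ] (295, 169, 73, 52)
top [210. 174.] [19. 16.] 90 294.0 [0.463 0.137 0.06 ] (202, 165, 17, 20)
top [183. 173.] [21. 17.] 85 302.5 [0.469 0.211 0.06 ] (174, 163, 19, 21)
top [160. 123.] [14. 22.] 90 218.5 [0.614 0.276 0.06 ] (149, 116, 23, 15)
side [307. 249.] [19. 37.] 32 613.0 [ 0.44  -0.195  0.06 ] (292, 230, 32, 39)
side [377. 235.] [20. 19.] 27 302.0 [ 0.614 -0.278  0.06 ] (368, 223, 21, 25)
side [219. 227.] [22. 16.] 50 287.5 [0.311 0.015 0.06 ] (207, 217, 24, 22)
side [286. 234.] [18. 35.] 34 542.5 [ 0.436 -0.121  0.06 ] (272, 215, 30, 37)
side [354. 222.] [17. 22.] 16 268.0 [ 0.606 -0.208  0.06 ] (346, 210, 18, 25)
side [190. 205.] [14. 21.] 74 253.0 [0.301 0.146 0.06 ] (179, 196, 23, 18)
side [231. 180.] [33. 20.] 41 517.0 [0.461 0.162 0.06 ] (216, 164, 32, 33)
side [248. 148.] [27. 10.] 90 219.5 [0.612 0.27  0.06 ] (243, 135, 11, 28)
```

```bash
python3 -m crank '0 0 0 .058 .38;.1145 .2025 0 0 .38;.1145 .2025 0 0 .38;.1145 .2025 0 0 .38;.1145 .2025 0 0 .38;.1145 .2025 0 0 .38;.1145 .2025 0 0 .38;.1145 .2025 0 0 .38;.1145 .2025 0 0 .38;0 0 0 0 .38'; python3 -m crank '0 0 .2 0 .38;0 0 .2 0 .38;0 0 0 0 .38'
```

```text
time: 22.85
ee_pos: [0.4575, 0.1443, 0.144]
eef_rot: [0.03, 1.0, 0.0, -0.002]
ft_force: [0.3, -0.4, -0.6]
width: 0.06
grip_force: 0.0
time: 23.15
ee_pos: [0.457, 0.1367, 0.0603]
eef_rot: [0.034, 0.999, -0.003, -0.004]
ft_force: [-1.1, -0.7, 0.2]
width: 0.0599
grip_force: 0.0
```

```bash
python3 -m crank '-.015 0 .05 0 .38;0 0 0 0 .38;0 0 0 0 .38';  python3 -m crank '0 0 .09 0 .38;0 0 0 0 .38;0 0 0 0 .38'
```

```text
time: 23.45
ee_pos: [0.465, 0.1384, 0.0565]
eef_rot: [0.035, 0.999, 0.0, 0.001]
ft_force: [0.8, -0.1, 0.3]
width: 0.0598
grip_force: 0.0
time: 23.75
ee_pos: [0.4643, 0.1384, 0.0382]
eef_rot: [0.034, 0.999, 0.0, 0.0]
ft_force: [1.0, -0.9, 0.9]
width: 0.0599
grip_force: 0.0
```

```bash
python3 -m crank '.02 0 .012 0 .38;0 0 0 0 .38;0 0 0 0 -1;0 0 0 0 -1;0 0 0 0 -1;0 0 0 0 -1;0 0 0 0 -1' 8; python3 -m crank '0 0 -.2 0 -1;0 0 -.2 0 -1;0 0 -.2 0 -1;0 0 0 0 -1;0 0 0 0 -1'; python3 - <<'E'
from ang import *
c=cam("wrist");print(toprow(c));cv2.imwrite("pics/w5.png",c["img"])
m=cv2.inRange(cv2.cvtColor(c["img"],cv2.COLOR_BGR2HSV),(12,50,60),(65,255,255))
print([ (r,np.where(m[r,200:330])[0][[0,-1]]+200) for r in range(160,250,6) if m[r,200:330].any()])
E
```

```text
time: 24.45
ee_pos: [0.4602, 0.1384, 0.0351]
eef_rot: [0.034, 0.999, -0.0, 0.0]
ft_force: [-0.4, -1.0, 4.0]
width: 0.044
grip_force: 8.0
time: 24.95
ee_pos: [0.4604, 0.1389, 0.1554]
eef_rot: [0.034, 0.999, 0.001, 0.001]
ft_force: [0.7, -0.2, -1.0]
width: 0.0441
grip_force: 8.0
201
[(178, array([307, 329])), (184, array([306, 329])), (190, array([306, 329])), (196, array([307, 329])), (202, array([221, 329])), (208, array([221, 329])), (214, array([221, 329])), (220, array([221, 329])), (226, array([221, 329])), (232, array([221, 296])), (238, array([221, 296])), (244, array([221, 296]))]
```

```bash
python3 -m crank '0 0 0 -.062 -1;-.168 -.169 0 0 -1;-.168 -.169 0 0 -1;-.168 -.169 0 0 -1;-.168 -.169 0 0 -1;-.168 -.169 0 0 -1;-.168 -.169 0 0 -1;-.168 -.169 0 0 -1;-.168 -.169 0 0 -1;0 0 0 0 -1' 6; python3 -m crank '0 0 .2 0 -1;0 0 .2 0 -1;0 0 .2 0 -1;0 0 0 0 -1;0 0 0 0 -1'
```

```text
time: 26.0
ee_pos: [0.7367, -0.1306, 0.1493]
eef_rot: [-0.011, 1.0, -0.002, -0.003]
ft_force: [-0.6, -0.2, -1.0]
width: 0.0438
grip_force: 6.0
time: 26.5
ee_pos: [0.7357, -0.1238, 0.0343]
eef_rot: [-0.014, 1.0, 0.0, -0.001]
ft_force: [-0.0, 0.3, 1.2]
width: 0.044
grip_force: 6.0
```

```bash
python3 -m crank '0 0 .06 0 -1;0 0 .03 0 -1;0 0 0 0 -1'; python3 -m crank '-.05 0 0 0 -1;-.05 0 0 0 -1;0 0 0 0 -1'; python3 -m crank '-.03 0 0 0 -1;-.03 0 0 0 -1;0 0 0 0 -1'; python3 -c "
from ang import *
print(toprow(cam('wrist')))"
```

```text
time: 26.8
ee_pos: [0.7363, -0.1239, 0.0168]
eef_rot: [-0.014, 1.0, 0.0, -0.0]
ft_force: [0.1, 0.7, -0.3]
width: 0.0438
grip_force: 6.0
time: 27.1
ee_pos: [0.7563, -0.1236, 0.017]
eef_rot: [-0.014, 1.0, -0.0, -0.001]
ft_force: [-2.5, 0.4, 0.4]
width: 0.0439
grip_force: 6.0
time: 27.4
ee_pos: [0.7674, -0.1233, 0.0167]
eef_rot: [-0.014, 1.0, 0.0, -0.001]
ft_force: [-5.0, 1.3, -0.9]
width: 0.0439
grip_force: 6.0
169
```

```bash
cat > q.py <<'E'
from ang import *
def Q(save=None):
    c=cam("wrist");r0=toprow(c)
    m=cv2.inRange(cv2.cvtColor(c["img"],cv2.COLOR_BGR2HSV),(12,50,60),(65,255,255))
    out=[]
    for r in range(r0+1,r0+60,6):
        q=np.where(m[r,200:325])[0]
        if len(q):out.append((r,q[0]+200,q[-1]+200))
    w=out[0][2]-out[0][1];d=272*.044/w;y=(r0-197.7)/271.9*d
    print("row",r0,"w",w,"Q tool x,z mm",round(1e3*(-.965*y-.262*d+.071),1),round(1e3*(-.262*y+.965*d-.1607),1),out)
    if save:cv2.imwrite(save,c["img"])
if __name__=="__main__":Q("pics/q.png")
E
python3 q.py; python3 chk.py | grep side
```

```text
row 169 w 78 Q tool x,z mm 46.4 -8.4 [(170, np.int64(219), np.int64(297)), (176, np.int64(219), np.int64(298)), (182, np.int64(219), np.int64(298)), (188, np.int64(219), np.int64(298)), (194, np.int64(219), np.int64(298)), (200, np.int64(219), np.int64(298)), (206, np.int64(219), np.int64(298)), (212, np.int64(219), np.int64(298)), (218, np.int64(220), np.int64(297)), (224, np.int64(220), np.int64(297))]
side [307. 249.] [19. 36.] 34 616.0 [ 0.44  -0.195  0.06 ] (292, 230, 32, 39)
side [377. 235.] [19. 21.] 22 305.0 [ 0.614 -0.278  0.06 ] (368, 223, 21, 25)
side [219. 227.] [21. 16.] 50 276.0 [0.311 0.014 0.06 ] (207, 218, 24, 21)
side [286. 234.] [18. 35.] 34 541.5 [ 0.436 -0.121  0.06 ] (272, 215, 30, 37)
side [354. 222.] [17. 22.] 18 268.5 [ 0.607 -0.208  0.06 ] (346, 210, 19, 25)
side [190. 205.] [14. 21.] 74 253.0 [0.301 0.146 0.06 ] (179, 196, 23, 18)
side [361. 194.] [15. 20.] 45 235.0 [ 0.715 -0.144  0.06 ] (350, 185, 21, 20)
side [225. 174.] [13. 20.] 34 220.0 [0.464 0.201 0.06 ] (217, 164, 17, 21)
side [248. 148.] [27. 10.] 90 220.5 [0.612 0.27  0.06 ] (243, 135, 11, 28)
```

Vertical lifting from the cavity drags the slab's top end on the upper wall and flattens it to about 15°. I should lift along the slab's normal next time. For this one I'll use the flat procedure that worked.

```bash
python3 -m crank '.03 0 0 0 -1;0 0 .04 0 -1;0 0 .024 0 -1;0 0 0 0 -1;0 0 0 0 .35;0 0 0 0 .35;0 0 0 0 .35;.065 0 0 0 .35;.06 0 0 0 .35;0 0 0 0 .35' 5; python3 q.py;python3 -c "
from bench import read_state as r
print(r()['ee_pos'])"
```

```text
time: 28.6
ee_pos: [0.7366, -0.1244, 0.0044]
eef_rot: [-0.014, 1.0, 0.0, -0.0]
ft_force: [0.2, -0.4, -0.5]
width: 0.0589
grip_force: 0.0
row 210 w 69 Q tool x,z mm 18.0 4.6 [(211, np.int64(225), np.int64(294)), (217, np.int64(222), np.int64(297)), (223, np.int64(222), np.int64(297)), (229, np.int64(223), np.int64(296)), (235, np.int64(223), np.int64(296)), (241, np.int64(223), np.int64(296)), (247, np.int64(223), np.int64(296))]
[ 0.73741283 -0.12412182  0.00453115]
```

```bash
python3 -m crank '.013 0 .004 0 .35;0 0 0 0 -1;0 0 0 0 -1;0 0 0 0 -1;0 0 0 0 -1;0 0 0 0 -1' 6; python3 -m crank '0 0 -.11 0 -1;0 0 -.1 0 -1;-.07 0 0 0 -1;-.07 0 0 0 -1;0 0 0 0 -1;0 0 .035 0 -1;0 0 .035 0 -1;0 0 .03 0 -1;0 0 .03 0 -1;0 0 0 0 -1'; python3 q.py; python3 -m crank '-.02 0 0 0 -1;-.015 0 0 0 -1;0 0 0 0 -1'; python3 -m crank '-.01 0 0 0 -1;0 0 0 0 -1'; python3 q.py
```

```text
time: 29.25
ee_pos: [0.7349, -0.1241, 0.0033]
eef_rot: [-0.014, 1.0, 0.0, -0.0]
ft_force: [-0.4, -0.4, -0.0]
width: 0.0439
grip_force: 6.0
time: 30.25
ee_pos: [0.7621, -0.1232, 0.018]
eef_rot: [-0.014, 1.0, 0.0, -0.001]
ft_force: [-0.5, 0.1, -0.1]
width: 0.0441
grip_force: 6.0
row 213 w 71 Q tool x,z mm 17.7 -0.5 [(214, np.int64(223), np.int64(294)), (220, np.int64(223), np.int64(294)), (226, np.int64(222), np.int64(295)), (232, np.int64(222), np.int64(295)), (238, np.int64(222), np.int64(295)), (244, np.int64(221), np.int64(296))]
time: 30.6
ee_pos: [0.7695, -0.1233, 0.0191]
eef_rot: [-0.014, 1.0, 0.0, -0.001]
ft_force: [-4.9, 0.6, 0.4]
width: 0.0437
grip_force: 6.0
time: 30.8
ee_pos: [0.7711, -0.1232, 0.0189]
eef_rot: [-0.014, 1.0, 0.0, -0.001]
ft_force: [-5.7, -0.5, 1.0]
width: 0.044
grip_force: 6.8
row 209 w 71 Q tool x,z mm 20.1 0.1 [(210, np.int64(223), np.int64(294)), (216, np.int64(223), np.int64(294)), (222, np.int64(222), np.int64(295)), (228, np.int64(222), np.int64(295)), (234, np.int64(221), np.int64(295)), (240, np.int64(221), np.int64(296)), (246, np.int64(220), np.int64(296))]
```

```bash
python3 -m crank '-.01 0 0 0 -1;0 0 0 0 -1;0 0 0 0 .2;0 0 0 0 .2;0 0 0 0 .2;0 0 -.1 0 .2;0 0 -.2 0 .2;.15 0 0 0 .2;.15 0 0 0 -1;0 0 0 0 -1' 6; python3 q.py; python3 -m crank '0 0 .18 0 -1;0 0 .18 0 -1;0 0 0 0 -1;-.05 0 0 0 -1;-.05 0 0 0 -1;0 0 0 0 -1'
```

```text
time: 31.85
ee_pos: [0.7111, -0.1257, 0.0796]
eef_rot: [-0.013, 1.0, 0.0, -0.001]
ft_force: [-0.2, -0.4, 0.8]
width: 0.0431
grip_force: 0.0
row 248 w 45 Q tool x,z mm -46.2 83.1 [(249, np.int64(237), np.int64(282)), (279, np.int64(234), np.int64(284)), (285, np.int64(234), np.int64(285)), (291, np.int64(233), np.int64(286)), (297, np.int64(233), np.int64(286)), (303, np.int64(200), np.int64(324))]
time: 32.5
ee_pos: [0.736, -0.1237, 0.0089]
eef_rot: [-0.015, 1.0, -0.0, 0.001]
ft_force: [-0.1, -0.7, -0.8]
width: 0.0011
grip_force: 0.0
```

```bash
python3 -m crank '-.04 0 .02 0 -1;-.04 0 0 0 -1;0 0 0 0 -1'; python3 -m crank '-.02 0 0 0 -1;0 0 0 0 -1';python3 -m crank '-.015 0 0 0 -1;0 0 0 0 -1'
```

```text
time: 32.8
ee_pos: [0.7507, -0.1233, 0.0032]
eef_rot: [-0.015, 1.0, 0.0, 0.0]
ft_force: [0.4, -0.2, 0.2]
width: 0.0001
grip_force: 0.0
time: 33.0
ee_pos: [0.7542, -0.1235, 0.0034]
eef_rot: [-0.014, 1.0, 0.0, 0.0]
ft_force: [0.3, 1.1, 0.3]
width: 0.0007
grip_force: 0.0
time: 33.2
ee_pos: [0.7562, -0.1237, 0.0033]
eef_rot: [-0.014, 1.0, 0.0, -0.001]
ft_force: [-5.0, 0.3, 3.0]
width: 0.0003
grip_force: 2.3
```

```bash
python3 -m crank '.06 0 0 0 -1;0 0 -.21 0 -1;0 0 -.22 0 .25;0 0 0 0 .25;-.068 0 0 0 .25;-.068 0 0 0 .25;0 0 0 0 .25' 10; python3 -m crank '0 0 .125 0 .25;0 0 .123 0 .25;0 0 0 0 .25;0 0 0 0 -1;0 0 0 0 -1;0 0 0 0 -1;0 0 0 0 -1'; python3 -m crank '0 0 -.12 0 -1;0 0 -.12 0 -1;0 0 0 0 -1'; python3 q.py
```

```text
time: 33.9
ee_pos: [0.7731, -0.1225, 0.089]
eef_rot: [-0.015, 1.0, 0.0, 0.0]
ft_force: [-0.4, 0.2, -0.3]
width: 0.0326
grip_force: 0.0
time: 34.6
ee_pos: [0.7729, -0.1233, 0.0415]
eef_rot: [-0.014, 1.0, -0.0, 0.001]
ft_force: [-1.2, 0.7, 6.4]
width: 0.0437
grip_force: 10.0
time: 34.9
ee_pos: [0.7741, -0.1236, 0.0924]
eef_rot: [-0.014, 1.0, -0.0, 0.003]
ft_force: [-0.0, -0.2, 1.3]
width: 0.0437
grip_force: 10.0
row 212 w 55 Q tool x,z mm 2.9 46.3 [(213, np.int64(231), np.int64(286)), (219, np.int64(228), np.int64(289)), (225, np.int64(227), np.int64(290)), (231, np.int64(225), np.int64(292)), (237, np.int64(223), np.int64(294)), (243, np.int64(221), np.int64(296)), (249, np.int64(221), np.int64(296))]
```

```bash
python3 -m crank '.19 0 0 0 -1;.19 0 0 0 -1;.19 0 0 0 -1;.19 0 0 0 -1;0 0 0 0 -1;0 0 .1 0 -1;0 0 .08 0 -1;0 0 0 0 -1'; python3 -m crank '0 0 .02 0 -1;0 0 .015 0 -1;0 0 0 0 -1'
```

```text
time: 35.75
ee_pos: [0.619, -0.127, 0.0491]
eef_rot: [-0.014, 1.0, 0.0, -0.002]
ft_force: [-0.2, 0.2, -0.2]
width: 0.0438
grip_force: 10.0
time: 36.05
ee_pos: [0.6215, -0.1275, 0.046]
eef_rot: [-0.014, 1.0, -0.0, 0.001]
ft_force: [0.9, 0.3, 6.0]
width: 0.0434
grip_force: 10.0
```

```bash
python3 -m crank '0 0 -.01 0 -1;0 0 0 0 .14;0 0 0 0 .14;0 0 0 0 .14;0 0 -.2 0 .14;0 0 -.2 0 .14;0 0 -.11 0 .14;0 0 0 0 .14'; python3 chk.py|grep side;python3 -m crank '0 0 0 .06 .38;.111 .205 0 0 .38;.111 .205 0 0 .38;.111 .205 0 0 .38;.111 .205 0 0 .38;.111 .205 0 0 .38;.111 .205 0 0 .38;.111 .205 0 0 .38;.111 .205 0 0 .38;0 0 0 0 .38'; python3 -m crank '0 0 .2 0 .38;0 0 .2 0 .38;0 0 0 0 .38;0 0 0 0 .38;0 0 0 0 .38'
```

```text
time: 36.85
ee_pos: [0.6219, -0.128, 0.1525]
eef_rot: [-0.014, 1.0, -0.0, 0.003]
ft_force: [1.6, -0.1, -0.2]
width: 0.0499
grip_force: 0.0
side [307. 249.] [19. 36.] 34 616.0 [ 0.44  -0.195  0.06 ] (292, 230, 32, 39)
side [377. 235.] [19. 21.] 22 305.5 [ 0.615 -0.278  0.06 ] (368, 223, 21, 25)
side [219. 227.] [22. 16.] 50 287.5 [0.311 0.015 0.06 ] (207, 217, 24, 22)
side [286. 234.] [18. 35.] 34 544.5 [ 0.436 -0.121  0.06 ] (272, 215, 30, 37)
side [354. 222.] [17. 22.] 17 267.5 [ 0.606 -0.207  0.06 ] (346, 210, 18, 25)
side [335. 210.] [15. 22.] 13 245.0 [ 0.604 -0.14   0.06 ] (328, 198, 16, 24)
side [190. 205.] [14. 21.] 74 253.0 [0.301 0.146 0.06 ] (179, 196, 23, 18)
side [225. 174.] [13. 20.] 34 221.0 [0.464 0.201 0.06 ] (216, 164, 18, 21)
side [248. 148.] [27. 10.] 90 219.5 [0.612 0.27  0.06 ] (243, 135, 11, 28)
time: 37.95
ee_pos: [0.4604, 0.2177, 0.1472]
eef_rot: [0.028, 1.0, 0.0, -0.002]
ft_force: [0.8, 0.1, -0.0]
width: 0.0601
grip_force: 0.0
time: 38.45
ee_pos: [0.4655, 0.2118, 0.0703]
eef_rot: [0.033, 0.999, 0.001, 0.001]
ft_force: [0.3, -0.8, 0.4]
width: 0.0599
grip_force: 0.0
```

```bash
python3 -m crank '0 0 .09 0 .38;0 0 .085 0 .38;0 0 0 0 .38;0 0 0 0 .38;0 0 0 0 -1;0 0 0 0 -1;0 0 0 0 -1;0 0 0 0 -1;0 0 0 0 -1' 10; python3 -m crank '.025 0 -.025 0 -1;.025 0 -.025 0 -1;.025 0 -.025 0 -1;0 0 -.2 0 -1;0 0 -.2 0 -1;0 0 -.14 0 -1;0 0 0 0 -1;0 0 0 0 -1'; python3 q.py
```

```text
time: 39.35
ee_pos: [0.4648, 0.2118, 0.0344]
eef_rot: [0.033, 0.999, 0.0, 0.0]
ft_force: [-1.6, -2.1, 5.8]
width: 0.0437
grip_force: 10.0
time: 40.15
ee_pos: [0.4491, 0.2128, 0.157]
eef_rot: [0.033, 0.999, 0.0, 0.0]
ft_force: [1.0, -0.3, -0.4]
width: 0.0437
grip_force: 10.0
row 210 w 70 Q tool x,z mm 18.7 2.3 [(211, np.int64(224), np.int64(294)), (217, np.int64(223), np.int64(294)), (223, np.int64(222), np.int64(294)), (229, np.int64(222), np.int64(295)), (235, np.int64(221), np.int64(295)), (241, np.int64(221), np.int64(296)), (247, np.int64(221), np.int64(296))]
```

```bash
python3 -m crank '0 0 0 -.06 -1;-.1555 -.162 0 0 -1;-.1555 -.162 0 0 -1;-.1555 -.162 0 0 -1;-.1555 -.162 0 0 -1;-.1555 -.162 0 0 -1;-.1555 -.162 0 0 -1;-.1555 -.162 0 0 -1;-.1555 -.162 0 0 -1;-.1555 -.162 0 0 -1' 7; python3 -m crank '0 0 .2 0 -1;0 0 .2 0 -1;0 0 .2 0 -1;0 0 0 0 -1;0 0 0 0 -1;0 0 .05 0 -1;0 0 0.045 0 -1;0 0 0 0 -1'; python3 q.py
```

```text
time: 41.2
ee_pos: [0.7377, -0.072, 0.1544]
eef_rot: [-0.014, 1.0, 0.0, -0.002]
ft_force: [0.6, 0.2, -0.1]
width: 0.0437
grip_force: 7.0
time: 42.0
ee_pos: [0.7372, -0.0707, 0.0172]
eef_rot: [-0.014, 1.0, 0.0, -0.0]
ft_force: [-0.6, -0.3, -0.7]
width: 0.044
grip_force: 7.0
row 209 w 70 Q tool x,z mm 19.3 2.4 [(210, np.int64(223), np.int64(293)), (216, np.int64(223), np.int64(294)), (222, np.int64(223), np.int64(294)), (228, np.int64(222), np.int64(295)), (234, np.int64(222), np.int64(295)), (240, np.int64(221), np.int64(295)), (246, np.int64(221), np.int64(296))]
```

Now I push against the bar edge.

```bash
python3 -m crank '-.05 0 0 0 -1;-.05 0 0 0 -1;0 0 0 0 -1'; python3 -m crank '-.03 0 0 0 -1;-.03 0 0 0 -1;0 0 0 0 -1'; python3 q.py;python3 -m crank '-.02 0 0 0 -1;0 0 0 0 -1'; python3 q.py
```

```text
time: 42.35
ee_pos: [0.7586, -0.0701, 0.0183]
eef_rot: [-0.014, 1.0, 0.0, 0.001]
ft_force: [-0.5, 1.0, -0.4]
width: 0.044
grip_force: 7.0
time: 42.65
ee_pos: [0.7692, -0.0703, 0.0176]
eef_rot: [-0.014, 1.0, -0.0, -0.001]
ft_force: [-3.9, -0.4, 0.8]
width: 0.044
grip_force: 7.0
row 206 w 69 Q tool x,z mm 20.4 5.3 [(207, np.int64(224), np.int64(293)), (213, np.int64(223), np.int64(294)), (219, np.int64(223), np.int64(294)), (225, np.int64(222), np.int64(295)), (231, np.int64(221), np.int64(295)), (237, np.int64(221), np.int64(296)), (243, np.int64(220), np.int64(296)), (249, np.int64(221), np.int64(296))]
time: 42.9
ee_pos: [0.7695, -0.0703, 0.0174]
eef_rot: [-0.014, 1.0, 0.001, -0.005]
ft_force: [-23.4, 1.0, 12.8]
width: 0.0439
grip_force: 16.8
row 205 w 69 Q tool x,z mm 21.1 5.5 [(206, np.int64(224), np.int64(293)), (212, np.int64(223), np.int64(294)), (218, np.int64(223), np.int64(294)), (224, np.int64(222), np.int64(294)), (230, np.int64(222), np.int64(295)), (236, np.int64(221), np.int64(296)), (242, np.int64(220), np.int64(296)), (248, np.int64(220), np.int64(297))]
```

```bash
python3 -m crank '.025 0 0 0 -1;0 0 0.01 0 -1;0 0 0 0 .2;0 0 0 0 .2;0 0 0 0 .2;0 0 -.1 0 .2;0 0 -.2 0 .2;.15 0 0 0 .2;.15 0 0 0 -1;0 0 0 0 -1' 6; python3 q.py; python3 -m crank '0 0 .18 0 -1;0 0 .18 0 -1;0 0 0 0 -1;-.05 0 0 0 -1;-.05 0 0 0 -1;0 0 0 0 -1'
```

```text
time: 43.95
ee_pos: [0.7054, -0.0727, 0.0757]
eef_rot: [-0.013, 1.0, 0.0, -0.001]
ft_force: [1.1, 0.8, 0.7]
width: 0.0429
grip_force: 0.0
row 297 w 100 Q tool x,z mm -2.5 -56.7 [(298, np.int64(200), np.int64(300)), (304, np.int64(200), np.int64(324))]
time: 44.6
ee_pos: [0.7302, -0.0708, 0.0037]
eef_rot: [-0.015, 1.0, -0.0, 0.001]
ft_force: [-1.1, 0.6, -0.0]
width: 0.0006
grip_force: 0.0
```

```bash
python3 chk.py|grep side; python3 - <<'E'
from h import *
c=cam("wrist")
for r,a,x in blobs(c,(12,50,60),(65,255,255),100,3): print(np.round(r[0]),a,cv2.boundingRect(x))
s=cam("side")
P=np.array([[.764,-.0705+dy,z] for z in(0,.06) for dy in(-.022,.022)]);print(proj(s,P).round().tolist())
cv2.imwrite("pics/s9.png",s["img"])
E
```

```text
side [307. 249.] [19. 36.] 34 616.0 [ 0.44  -0.195  0.06 ] (292, 230, 32, 39)
side [377. 235.] [19. 21.] 22 305.0 [ 0.614 -0.278  0.06 ] (368, 223, 21, 25)
side [219. 227.] [21. 16.] 50 276.0 [0.311 0.014 0.06 ] (207, 218, 24, 21)
side [286. 234.] [18. 35.] 34 541.5 [ 0.436 -0.121  0.06 ] (272, 215, 30, 37)
side [354. 222.] [17. 22.] 18 267.5 [ 0.607 -0.208  0.06 ] (346, 210, 19, 25)
side [335. 210.] [15. 22.] 11 244.0 [ 0.605 -0.14   0.06 ] (328, 198, 16, 24)
side [190. 205.] [14. 21.] 74 253.0 [0.301 0.146 0.06 ] (179, 196, 23, 18)
side [354. 187.] [14. 11.] 84 64.5 [ 0.725 -0.108  0.06 ] (348, 180, 12, 15)
side [248. 148.] [27. 10.] 90 219.5 [0.612 0.27  0.06 ] (243, 135, 11, 28)
[228. 300.] 3226.0 (79, 293, 300, 16)
[274. 262.] 200.0 (271, 238, 6, 49)
[243. 261.] 189.5 (240, 238, 7, 48)
[98. 34.] 11392.0 (0, 0, 200, 74)
[[355.0, 194.0], [345.0, 188.0], [358.0, 180.0], [347.0, 173.0]]
```

```bash
python3 -m crank '-.05 0 0 0 -1;-.05 0 0 0 -1;0 0 0 0 -1'; python3 -m crank '-.015 0 0 0 -1;0 0 0 0 -1';python3 -m crank '-.015 0 0 0 -1;0 0 0 0 -1';python3 -m crank '-.015 0 0 0 -1;0 0 0 0 -1'
```

```text
time: 45.1
ee_pos: [0.7491, -0.0704, 0.0037]
eef_rot: [-0.014, 1.0, 0.0, 0.0]
ft_force: [0.6, 0.8, -0.3]
width: 0.0004
grip_force: 0.0
time: 45.3
ee_pos: [0.7514, -0.0706, 0.0037]
eef_rot: [-0.014, 1.0, 0.0, -0.0]
ft_force: [0.1, -0.2, 0.5]
width: 0.0007
grip_force: 0.0
time: 45.5
ee_pos: [0.7543, -0.0706, 0.0037]
eef_rot: [-0.014, 1.0, 0.0, -0.0]
ft_force: [-1.8, -1.1, 3.0]
width: 0.0002
grip_force: 1.3
time: 45.7
ee_pos: [0.7543, -0.0705, 0.0038]
eef_rot: [-0.014, 1.0, 0.001, -0.004]
ft_force: [-21.4, 1.9, 13.6]
width: 0.0006
grip_force: 10.6
```

```bash
python3 -m crank '.07 0 0 0 -1;0 0 -.21 0 -1;0 0 -.22 0 .25;0 0 0 0 .25;0 0 0 0 .25;-.068 0 0 0 .25;-.068 0 0 0 .25;0 0 0 0 .25;0 0 0 0 .25' 10; python3 -m crank '0 0 .125 0 .25;0 0 .12 0 .25;0 0 0 0 .25;0 0 0 0 -1;0 0 0 0 -1;0 0 0 0 -1;0 0 0 0 -1'; python3 -m crank '0 0 -.12 0 -1;0 0 -.12 0 -1;0 0 0 0 -1'; python3 q.py
```

```text
time: 46.6
ee_pos: [0.77, -0.07, 0.0881]
eef_rot: [-0.014, 1.0, 0.0, -0.001]
ft_force: [0.1, -0.3, -0.8]
width: 0.0479
grip_force: 0.0
time: 47.3
ee_pos: [0.7716, -0.0701, 0.0425]
eef_rot: [-0.014, 1.0, -0.0, 0.001]
ft_force: [-0.7, -0.8, 5.3]
width: 0.0438
grip_force: 10.0
time: 47.6
ee_pos: [0.7728, -0.0704, 0.0934]
eef_rot: [-0.014, 1.0, -0.0, 0.003]
ft_force: [0.2, -0.1, -0.2]
width: 0.0432
grip_force: 10.0
row 210 w 54 Q tool x,z mm 3.3 50.5 [(211, np.int64(231), np.int64(285)), (217, np.int64(229), np.int64(288)), (223, np.int64(227), np.int64(290)), (229, np.int64(225), np.int64(292)), (235, np.int64(223), np.int64(294)), (241, np.int64(221), np.int64(296)), (247, np.int64(221), np.int64(296))]
```

```bash
python3 -m crank '.19 .02 0 0 -1;.19 .02 0 0 -1;.19 .02 0 0 -1;.18 .025 0 0 -1;0 0 0 0 -1;0 0 .1 0 -1;0 0 .08 0 -1;0 0 0 0 -1'; python3 -m crank '0 0 .02 0 -1;0 0 .015 0 -1;0 0 0 0 -1'
```

```text
time: 48.45
ee_pos: [0.6192, -0.057, 0.0502]
eef_rot: [-0.014, 1.0, -0.0, -0.002]
ft_force: [0.0, -0.2, -0.5]
width: 0.0438
grip_force: 10.0
time: 48.75
ee_pos: [0.6217, -0.0575, 0.047]
eef_rot: [-0.014, 1.0, -0.0, 0.001]
ft_force: [1.2, -1.4, 5.2]
width: 0.0438
grip_force: 10.0
```

```bash
python3 -m crank '0 0 -.01 0 -1;0 0 0 0 .14;0 0 0 0 .14;0 0 0 0 .14;0 0 -.2 0 .14;0 0 -.2 0 .14;0 0 -.11 0 .14;0 0 0 0 .14'; python3 chk.py; python3 - <<'E'
from h import *
t=cam("top");s=cam("side")
# long slabs: top/side triangulation
for a,b in(((303.5,182.5),(286,233.5)),((330.8,180.5),(307.2,249))): print(tri(t,a,s,b))
print(read_state()["joint_positions"].round(2))
E
```

```text
time: 49.55
ee_pos: [0.6222, -0.0576, 0.1534]
eef_rot: [-0.014, 1.0, 0.0, 0.003]
ft_force: [1.1, -0.5, 1.0]
width: 0.0497
grip_force: 0.0
top [190. 226.] [16. 22.] 15 334.5 [0.322 0.193 0.06 ] (180, 214, 21, 25)
top [276. 210.] [78. 34.] 23 811.5 [ 0.359 -0.044  0.06 ] (234, 198, 77, 44)
top [331. 180.] [29. 18.] 90 447.0 [ 0.439 -0.198  0.06 ] (322, 166, 19, 30)
top [160. 123.] [14. 22.] 90 217.5 [0.614 0.276 0.06 ] (149, 116, 23, 15)
top [326. 118.] [10. 19.] 84 154.5 [ 0.617 -0.193  0.06 ] (317, 113, 19, 12)
top [352. 115.] [10. 21.] 82 153.5 [ 0.624 -0.266  0.06 ] (342, 109, 21, 13)
side [307. 249.] [19. 36.] 34 616.0 [ 0.44  -0.195  0.06 ] (292, 230, 32, 39)
side [377. 235.] [19. 21.] 22 305.0 [ 0.614 -0.278  0.06 ] (368, 223, 21, 25)
side [219. 227.] [21. 16.] 50 276.0 [0.311 0.014 0.06 ] (207, 218, 24, 21)
side [286. 234.] [18. 35.] 34 541.5 [ 0.436 -0.121  0.06 ] (272, 215, 30, 37)
side [354. 222.] [17. 22.] 18 268.5 [ 0.607 -0.208  0.06 ] (346, 210, 19, 25)
side [190. 205.] [14. 21.] 73 252.0 [0.301 0.146 0.06 ] (179, 196, 23, 18)
side [326. 204.] [41. 17.] 34 485.0 [ 0.604 -0.106  0.06 ] (310, 187, 34, 35)
side [248. 148.] [27. 10.] 90 220.0 [0.612 0.27  0.06 ] (243, 135, 11, 28)
(array([ 0.43434344, -0.12130562,  0.06178871]), np.float64(0.000645682129958312))
(array([ 0.4380696 , -0.19672673,  0.06262507]), np.float64(0.0005594588197956298))
[-0.39  0.41  0.52  1.59 -0.21  1.21  1.78]
```

Three short slabs are standing. Now the first long slab, gripped low, lifted along its normal.

```bash
python3 -m crank '0 0 0 -.012 .38;.197 -.054 0 0 .38;.197 -.054 0 0 .38;.197 -.054 0 0 .38;.197 -.054 0 0 .38;.197 -.054 0 0 .38;0 0 0 0 .38;0 0 .2 0 .38;0 0 .15 0 .38;0 0 0 0 .38'; python3 -m crank '0 0 0 0 .38;0 0 0 0 .38'
```

```text
time: 50.75
ee_pos: [0.4234, -0.1201, 0.0765]
eef_rot: [-0.024, 1.0, -0.0, -0.003]
ft_force: [0.2, -0.5, 0.7]
width: 0.0602
grip_force: 0.0
time: 50.95
ee_pos: [0.4271, -0.1207, 0.081]
eef_rot: [-0.024, 1.0, -0.0, 0.001]
ft_force: [0.5, -0.2, 0.9]
width: 0.0601
grip_force: 0.0
```

```bash
python3 -m crank '0 0 .11 0 .38;0 0 .07 0 .38;0 0 0 0 .38;0 0 0 0 .38'; python3 -m crank '0 0 .025 0 .38;0 0 0 0 .38;0 0 0 0 .38'
```

```text
time: 51.35
ee_pos: [0.4269, -0.1206, 0.0448]
eef_rot: [-0.024, 1.0, -0.0, 0.001]
ft_force: [0.3, -0.6, 0.5]
width: 0.0598
grip_force: 0.0
time: 51.65
ee_pos: [0.4269, -0.1206, 0.0393]
eef_rot: [-0.024, 1.0, -0.0, 0.001]
ft_force: [1.8, 0.8, 0.6]
width: 0.0602
grip_force: 1.0
```

```bash
python3 -m crank '-.005 0 -.005 0 -1;0 0 0 0 -1;0 0 0 0 -1;0 0 0 0 -1;0 0 0 0 -1;0 0 0 0 -1' 12; python3 -m crank '.025 0 -.025 0 -1;.025 0 -.025 0 -1;.025 0 -.025 0 -1;0 0 -.2 0 -1;0 0 -.2 0 -1;0 0 -.15 0 -1;0 0 0 0 -1;0 0 0 0 -1'; python3 q.py
```

```text
time: 52.25
ee_pos: [0.427, -0.1205, 0.0397]
eef_rot: [-0.024, 1.0, 0.0, -0.0]
ft_force: [-1.4, -0.1, 3.0]
width: 0.0438
grip_force: 12.1
time: 53.05
ee_pos: [0.412, -0.1211, 0.165]
eef_rot: [-0.024, 1.0, 0.0, 0.001]
ft_force: [-0.2, -0.6, -1.2]
width: 0.044
grip_force: 12.0
row 196 w 92 Q tool x,z mm 37.7 -35.0 [(197, np.int64(200), np.int64(292)), (203, np.int64(200), np.int64(293)), (209, np.int64(200), np.int64(293)), (215, np.int64(200), np.int64(294)), (221, np.int64(200), np.int64(295)), (227, np.int64(200), np.int64(295)), (233, np.int64(200), np.int64(296)), (239, np.int64(200), np.int64(296)), (245, np.int64(220), np.int64(297))]
```

```bash
python3 -m crank '-.1565 .153 0 .02 -1;-.1565 .153 0 0 -1;-.1565 .153 0 0 -1;-.1565 .153 0 0 -1;-.1565 .153 0 0 -1;-.1565 .153 0 0 -1;-.1565 .153 0 0 -1;-.1565 .153 0 0 -1;-.1565 .153 0 0 -1;-.1565 .153 0 0 -1' 8; python3 -m crank '0 0 0 0 -1;0 0 .2 0 -1;0 0 .2 0 -1;0 0 .2 0 -1;0 0 0 0 -1;0 0 0 0 -1'
```

```text
time: 54.1
ee_pos: [0.7194, 0.1917, 0.1622]
eef_rot: [-0.008, 1.0, -0.001, -0.002]
ft_force: [1.2, -0.2, 0.4]
width: 0.0435
grip_force: 8.0
time: 54.7
ee_pos: [0.7185, 0.19, 0.0441]
eef_rot: [-0.008, 1.0, -0.001, -0.001]
ft_force: [-0.4, -1.0, 0.3]
width: 0.0442
grip_force: 8.0
```

```bash
python3 -m crank '0 0 .06 0 -1;0 0 .055 0 -1;0 0 0 0 -1;-.1 0 0 0 -1;-.1 0 0 0 -1;0 0 0 0 -1'; python3 q.py; python3 -m crank '-.025 0 0 0 -1;0 0 0 0 -1'; python3 -m crank '-.02 0 0 0 -1;0 0 0 0 -1';python3 q.py
```

```text
time: 55.3
ee_pos: [0.7611, 0.1907, 0.0221]
eef_rot: [-0.008, 1.0, -0.0, 0.001]
ft_force: [0.9, -0.8, -0.5]
width: 0.0436
grip_force: 8.0
row 196 w 69 Q tool x,z mm 26.6 7.0 [(197, np.int64(224), np.int64(293)), (203, np.int64(224), np.int64(293)), (209, np.int64(223), np.int64(294)), (215, np.int64(223), np.int64(294)), (221, np.int64(222), np.int64(295)), (227, np.int64(222), np.int64(295)), (233, np.int64(221), np.int64(295)), (239, np.int64(221), np.int64(296)), (245, np.int64(221), np.int64(296))]
time: 55.55
ee_pos: [0.7643, 0.1916, 0.022]
eef_rot: [-0.008, 1.0, 0.0, 0.0]
ft_force: [-0.6, -0.2, -1.0]
width: 0.0442
grip_force: 8.0
time: 55.75
ee_pos: [0.7684, 0.1915, 0.0219]
eef_rot: [-0.008, 1.0, 0.0, 0.0]
ft_force: [-1.3, 0.1, -0.7]
width: 0.0439
grip_force: 8.0
row 196 w 69 Q tool x,z mm 26.6 7.0 [(197, np.int64(224), np.int64(293)), (203, np.int64(224), np.int64(293)), (209, np.int64(223), np.int64(294)), (215, np.int64(223), np.int64(294)), (221, np.int64(222), np.int64(294)), (227, np.int64(222), np.int64(295)), (233, np.int64(221), np.int64(295)), (239, np.int64(221), np.int64(296)), (245, np.int64(221), np.int64(296))]
```

```bash
python3 -m crank '-.02 0 0 0 -1;0 0 0 0 -1'; python3 -m crank '-.015 0 0 0 -1;0 0 0 0 -1'; python3 q.py;  python3 -m crank '-.01 0 0 0 -1;0 0 0 0 -1';python3 q.py
```

```text
time: 56.0
ee_pos: [0.7714, 0.1917, 0.0217]
eef_rot: [-0.008, 1.0, 0.0, -0.001]
ft_force: [-5.8, -0.7, 2.1]
width: 0.0439
grip_force: 9.3
time: 56.2
ee_pos: [0.7717, 0.1918, 0.0216]
eef_rot: [-0.008, 1.0, -0.0, -0.004]
ft_force: [-21.8, -2.9, 12.0]
width: 0.0438
grip_force: 16.7
row 195 w 69 Q tool x,z mm 27.2 7.1 [(196, np.int64(224), np.int64(293)), (202, np.int64(224), np.int64(293)), (208, np.int64(223), np.int64(294)), (214, np.int64(223), np.int64(294)), (220, np.int64(222), np.int64(295)), (226, np.int64(222), np.int64(295)), (232, np.int64(221), np.int64(295)), (238, np.int64(221), np.int64(296)), (244, np.int64(221), np.int64(296))]
time: 56.45
ee_pos: [0.7718, 0.1918, 0.0216]
eef_rot: [-0.008, 1.0, -0.0, -0.007]
ft_force: [-32.0, -4.1, 18.0]
width: 0.044
grip_force: 20.7
row 195 w 69 Q tool x,z mm 27.2 7.1 [(196, np.int64(224), np.int64(293)), (202, np.int64(224), np.int64(293)), (208, np.int64(223), np.int64(294)), (214, np.int64(223), np.int64(294)), (220, np.int64(222), np.int64(295)), (226, np.int64(222), np.int64(295)), (232, np.int64(221), np.int64(295)), (238, np.int64(221), np.int64(296)), (244, np.int64(220), np.int64(296))]
```

```bash
python3 -m crank '.05 0 0 0 -1;0 0 0 0 -1;0 0 .02 0 -1;0 0 0 0 -1' 4; python3 -m crank '0 0 .02 0 -1;0 0 0 0 -1'; python3 -m crank '0 0 .02 0 -1;0 0 0 0 -1'; python3 q.py
```

```text
time: 56.9
ee_pos: [0.7674, 0.1914, 0.0171]
eef_rot: [-0.008, 1.0, -0.0, -0.0]
ft_force: [-1.3, -0.0, -0.8]
width: 0.044
grip_force: 4.0
time: 57.1
ee_pos: [0.768, 0.1914, 0.014]
eef_rot: [-0.008, 1.0, 0.0, 0.001]
ft_force: [0.7, -0.4, 1.0]
width: 0.0438
grip_force: 4.0
time: 57.3
ee_pos: [0.768, 0.1914, 0.01]
eef_rot: [-0.008, 1.0, 0.0, 0.001]
ft_force: [1.3, 0.6, 1.8]
width: 0.0437
grip_force: 4.0
row 196 w 71 Q tool x,z mm 27.9 2.2 [(197, np.int64(223), np.int64(294)), (203, np.int64(222), np.int64(295)), (209, np.int64(222), np.int64(295)), (215, np.int64(221), np.int64(295)), (221, np.int64(221), np.int64(296)), (227, np.int64(220), np.int64(296)), (233, np.int64(220), np.int64(297)), (239, np.int64(219), np.int64(297)), (245, np.int64(219), np.int64(298))]
```

```bash
python3 -m crank '-.018 0 0 0 -1;0 0 0 0 -1;0 0 0 0 .2;0 0 0 0 .2;0 0 0 0 .2;0 0 -.2 0 .2;0 0 -.25 0 .2;0 0 -.2 0 .2;.2 0 0 0 -1;0.2 0 0 0 -1' 6; python3 -m crank '0 0 0 0 -1;0 0 0 0 -1'; python3 - <<'E'
from h import *
c=cam("wrist");s=cam("side")
for r,a,x in blobs(c,(12,50,60),(65,255,255),300,3): print("w",np.round(r[0]),a,cv2.boundingRect(x),np.round(onz(c,[(x[:,0,0].mean(),x[:,0,1].min())],.01),3))
for r,a,x in blobs(s,(12,50,80),(60,255,255),60,5):
    if 220<r[0][0]<330 and r[0][1]<200:print("s",np.round(r[0]),np.round(r[1]),round(r[2]),a,cv2.boundingRect(x))
for E in(.75,.72,.69):
    print(E,proj(s,[[E,.19,0],[E,.19-.022,0],[E,.19+.022,0]]).round().tolist())
E
```

```text
time: 58.35
ee_pos: [0.6914, 0.19, 0.1413]
eef_rot: [-0.008, 1.0, 0.0, 0.002]
ft_force: [0.3, 0.0, 0.7]
width: 0.0428
grip_force: 0.0
time: 58.55
ee_pos: [0.6902, 0.1907, 0.1402]
eef_rot: [-0.008, 1.0, 0.0, 0.0]
ft_force: [0.2, -0.7, 1.5]
width: 0.0277
grip_force: 0.0
w [278. 291.] 4217.5 (129, 274, 300, 35) [[0.793 0.215 0.01 ]]
w [319. 261.] 303.0 (313, 238, 13, 48) [[0.746 0.263 0.01 ]]
w [258. 240.] 665.0 (238, 232, 41, 18) [[0.739 0.192 0.01 ]]
w [ 24. 126.] 621.5 (0, 118, 50, 17) [[ 0.614 -0.062  0.01 ]]
w [363. 121.] 1605.5 (320, 111, 86, 27) [[0.604 0.299 0.01 ]]
s [317. 198.] [15. 21.] 7 233.5 (310, 187, 16, 23)
s [248. 148.] [27. 10.] 90 225.5 (243, 135, 11, 28)
s [297. 146.] [13. 26.] 32 290.0 (286, 133, 24, 27)
s [260.  79.] [ 9. 21.] 72 117.0 (249, 72, 22, 12)
0.75 [[292.0, 158.0], [296.0, 161.0], [288.0, 155.0]]
0.72 [[286.0, 161.0], [290.0, 164.0], [282.0, 158.0]]
0.69 [[280.0, 164.0], [284.0, 167.0], [276.0, 161.0]]
```

It's leaning stably, lower end at x≈0.739. Now the low push with closed fingers.

```bash
python3 -m crank '0 0 .2 0 -1;0 0 .2 0 -1;0 0 .2 0 -1;0 0 .06 0 -1;0 0 0 0 -1;-.1 0 0 0 -1;-.05 0 0 0 -1;0 0 0 0 -1'; python3 -m crank '-.05 0 0 0 -1;-.05 0 0 0 -1;0 0 0 0 -1'; python3 -m crank '-.03 0 0 0 -1;-.02 0 0 0 -1;0 0 0 0 -1'
```

```text
time: 59.45
ee_pos: [0.7238, 0.1905, 0.0107]
eef_rot: [-0.008, 1.0, 0.0, 0.002]
ft_force: [-0.6, 0.2, 0.7]
width: 0.0006
grip_force: 0.0
time: 59.75
ee_pos: [0.7422, 0.191, 0.0095]
eef_rot: [-0.008, 1.0, 0.0, 0.001]
ft_force: [-0.6, -0.1, -0.4]
width: 0.0002
grip_force: 0.0
time: 60.05
ee_pos: [0.7478, 0.1916, 0.0088]
eef_rot: [-0.008, 1.0, 0.0, -0.004]
ft_force: [-22.4, -3.0, 15.8]
width: 0.0006
grip_force: 13.3
```

```bash
python3 -m crank '.1 0 0 0 -1;.1 0 0 0 -1;.1 0 -.2 0 -1;0 0 -.25 0 -1;0 0 -.2 0 -1;0 0 0 0 -1;0 0 0 0 -1'; python3 - <<'E'
from h import *
c=cam("wrist");s=cam("side")
for r,a,x in blobs(c,(12,50,60),(65,255,255),200,3): print("w",np.round(r[0]),a,cv2.boundingRect(x),np.round(onz(c,[(x[:,0,0].mean(),x[:,0,1].min())],.01),3))
for r,a,x in blobs(s,(12,50,80),(60,255,255),60,5):
    if 220<r[0][0]<330 and r[0][1]<200:print("s",np.round(r[0]),np.round(r[1]),round(r[2]),a,cv2.boundingRect(x))
for x0 in(.766,.781): print(proj(s,[[x0,.19+d,z] for z in(0,.09) for d in(-.022,.022)]).round().tolist())
cv2.imwrite("pics/s10.png",np.hstack([cv2.resize(c["img"],(400,300)),cv2.resize(s["img"][100:200,230:363],(400,300))]))
E
```

```text
time: 60.75
ee_pos: [0.6914, 0.1905, 0.1395]
eef_rot: [-0.008, 1.0, 0.001, 0.001]
ft_force: [0.2, -0.9, -0.2]
width: 0.0005
grip_force: 0.0
w [228. 301.] 3222.0 (79, 294, 300, 15) [[0.824 0.158 0.01 ]]
w [ 24. 124.] 617.5 (0, 116, 50, 17) [[ 0.613 -0.061  0.01 ]]
w [363. 119.] 1630.5 (320, 108, 87, 27) [[0.602 0.299 0.01 ]]
s [248. 148.] [27. 10.] 90 225.5 (243, 135, 11, 28)
s [298. 144.] [12. 27.] 16 278.0 (290, 131, 18, 28)
s [260.  79.] [ 9. 21.] 72 112.5 (249, 72, 22, 12)
[[299.0, 159.0], [291.0, 154.0], [301.0, 138.0], [292.0, 133.0]]
[[302.0, 157.0], [294.0, 152.0], [304.0, 136.0], [295.0, 131.0]]
```

View pics/s10.png

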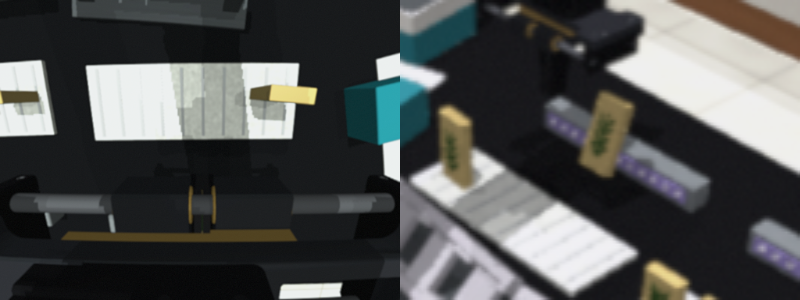

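The view shows the long slab leaning at about 75° against the bar, at (605,135). The earlier stop was the gripper body meeting the slab's top. I'll push again with the tips higher (z≈0.025), still below the bar's edge.

```bash
python3 -m crank '0 0 .2 0 -1;0 0 .2 0 -1;0 0 .17 0 -1;0 0 0 0 -1;-.1 0 0 0 -1;-.1 0 0 0 -1;0 0 0 0 -1;0 0 0 0 -1'; python3 -m crank '-.04 0 0 0 -1;-.03 0 0 0 -1;0 0 0 0 -1'; python3 -m crank '-.02 0 0 0 -1;0 0 0 0 -1';python3 -m crank '-.015 0 0 0 -1;0 0 0 0 -1'
```

```text
time: 61.65
ee_pos: [0.7311, 0.1907, 0.0245]
eef_rot: [-0.008, 1.0, -0.0, 0.0]
ft_force: [0.0, 0.4, -0.6]
width: 0.0003
grip_force: 0.0
time: 61.95
ee_pos: [0.7454, 0.191, 0.024]
eef_rot: [-0.008, 1.0, 0.0, 0.0]
ft_force: [0.6, 0.1, 0.4]
width: 0.0005
grip_force: 0.0
time: 62.15
ee_pos: [0.7491, 0.1911, 0.0237]
eef_rot: [-0.008, 1.0, -0.0, 0.0]
ft_force: [0.5, -0.2, -0.4]
width: 0.0008
grip_force: 0.0
time: 62.35
ee_pos: [0.7519, 0.1913, 0.0237]
eef_rot: [-0.008, 1.0, 0.0, -0.0]
ft_force: [0.3, -0.1, 0.1]
width: 0.0005
grip_force: 0.1
```

```bash
python3 -m crank '-.015 0 0 0 -1;0 0 0 0 -1'; python3 -m crank '-.01 0 0 0 -1;0 0 0 0 -1';python3 -m crank '-.01 0 0 0 -1;0 0 0 0 -1'
```

```text
time: 62.55
ee_pos: [0.7547, 0.1913, 0.0234]
eef_rot: [-0.008, 1.0, -0.0, -0.0]
ft_force: [-1.2, 1.0, -0.7]
width: 0.0004
grip_force: 0.7
time: 62.75
ee_pos: [0.7563, 0.1914, 0.0232]
eef_rot: [-0.008, 1.0, 0.0, -0.001]
ft_force: [-4.1, -0.6, -1.9]
width: 0.0008
grip_force: 1.8
time: 62.95
ee_pos: [0.7565, 0.1914, 0.0232]
eef_rot: [-0.008, 1.0, -0.0, -0.003]
ft_force: [-14.1, -0.6, 4.5]
width: 0.0002
grip_force: 7.2
```

```bash
python3 -m crank '.05 0 0 0 -1;0 0 -.21 0 -1;0 0 -.22 0 .25;0 0 0 0 .25;0 0 0 0 .25;-.06 0 0 0 .25;-.06 0 0 0 .25;0 0 0 0 .25;0 0 0 0 .25' 10;  python3 -m crank '0 0 .12 0 .25;0 0 .11 0 .25;0 0 0 0 .25;0 0 0 0 -1;0 0 0 0 -1;0 0 0 0 -1;0 0 0 0 -1'; python3 -m crank '0 0 -.12 0 -1;0 0 -.12 0 -1;0 0 0 0 -1'; python3 q.py
```

```text
time: 63.85
ee_pos: [0.7724, 0.1913, 0.1084]
eef_rot: [-0.008, 1.0, -0.0, -0.001]
ft_force: [-0.0, -0.7, -0.1]
width: 0.0483
grip_force: 0.0
time: 64.55
ee_pos: [0.7736, 0.1917, 0.0656]
eef_rot: [-0.008, 1.0, 0.0, 0.001]
ft_force: [-0.7, 0.3, 6.7]
width: 0.044
grip_force: 10.0
time: 64.85
ee_pos: [0.7748, 0.1918, 0.1165]
eef_rot: [-0.008, 1.0, 0.001, 0.003]
ft_force: [-0.0, 0.1, 0.7]
width: 0.0436
grip_force: 10.0
row 201 w 49 Q tool x,z mm 4.1 74.2 [(202, np.int64(234), np.int64(283)), (208, np.int64(232), np.int64(285)), (214, np.int64(229), np.int64(287)), (220, np.int64(227), np.int64(289)), (226, np.int64(225), np.int64(291)), (232, np.int64(224), np.int64(293)), (238, np.int64(222), np.int64(295)), (244, np.int64(219), np.int64(297))]
```

```bash
python3 -m crank '.19 0 0 0 -1;.19 0 0 0 -1;.19 0 0 0 -1;.19 0 0 0 -1;0 0 0 0 -1;0 0 .1 0 -1;0 0 .09 0 -1;0 0 0 0 -1'; python3 -m crank '0 0 .02 0 -1;0 0 .012 0 -1;0 0 0 0 -1';python3 -m crank '0 0 .012 0 -1;0 0 0 0 -1'
```

```text
time: 65.7
ee_pos: [0.6197, 0.1891, 0.0714]
eef_rot: [-0.008, 1.0, -0.0, -0.001]
ft_force: [-0.4, 0.7, -0.6]
width: 0.0437
grip_force: 10.0
time: 66.0
ee_pos: [0.6223, 0.1891, 0.0691]
eef_rot: [-0.008, 1.0, 0.0, 0.001]
ft_force: [0.1, -1.2, 5.4]
width: 0.0436
grip_force: 10.0
time: 66.2
ee_pos: [0.6229, 0.1891, 0.0674]
eef_rot: [-0.008, 1.0, 0.001, 0.002]
ft_force: [0.8, 0.4, 10.8]
width: 0.0439
grip_force: 10.0
```

```bash
python3 -m crank '0 0 -.02 0 -1;0 0 0 0 .2;0 0 0 0 .2;0 0 0 0 .2;0 0 -.2 0 .2;0 0 -.2 0 .2;0 0 -.1 0 .2;0 0 0 0 .2'; python3 chk.py; python3 -m crank '.1054 -.188 0 -.02 .38;.1054 -.188 0 0 .38;.1054 -.188 0 0 .38;.1054 -.188 0 0 .38;.1054 -.188 0 0 .38;.1054 -.188 0 0 .38;.1054 -.188 0 0 .38;.1054 -.188 0 0 .38;.1054 -.188 0 0 .38;.1054 -.188 0 0 .38'; python3 -m crank '0 0 .2 0 .38;0 0 .2 0 .38;0 0 0.05 0 .38;0 0 0 0 .38;0 0 0 0 .38;0 0 0 0 .38'
```

```text
time: 67.0
ee_pos: [0.6225, 0.1895, 0.1725]
eef_rot: [-0.008, 1.0, 0.001, 0.002]
ft_force: [-0.4, 0.4, 0.3]
width: 0.0521
grip_force: 0.0
top [239. 221.] [16. 22.] 90 328.0 [0.333 0.059 0.06 ] (228, 213, 23, 17)
top [331. 180.] [29. 18.] 90 447.0 [ 0.439 -0.198  0.06 ] (322, 166, 19, 30)
top [278. 121.] [10. 15.] 90 137.0 [ 0.612 -0.055  0.06 ] (270, 116, 16, 11)
top [302. 120.] [10. 16.] 90 143.5 [ 0.613 -0.125  0.06 ] (294, 115, 17, 11)
top [196. 121.] [15.  7.] 76 66.0 [0.619 0.175 0.06 ] (191, 114, 11, 15)
top [326. 118.] [10. 19.] 84 147.5 [ 0.617 -0.193  0.06 ] (317, 113, 19, 12)
top [352. 115.] [10. 21.] 82 152.5 [ 0.624 -0.266  0.06 ] (342, 109, 21, 13)
side [307. 249.] [19. 36.] 34 616.0 [ 0.44  -0.195  0.06 ] (292, 230, 32, 39)
side [377. 235.] [19. 21.] 22 305.0 [ 0.614 -0.278  0.06 ] (368, 223, 21, 25)
side [219. 227.] [23. 16.] 45 295.5 [0.311 0.015 0.06 ] (207, 217, 24, 22)
side [354. 222.] [17. 22.] 18 268.5 [ 0.607 -0.208  0.06 ] (346, 210, 19, 25)
side [335. 210.] [15. 23.] 6 245.5 [ 0.606 -0.14   0.06 ] (328, 198, 16, 24)
side [190. 205.] [13. 21.] 74 239.5 [0.3   0.146 0.06 ] (179, 197, 23, 17)
side [317. 198.] [15. 21.] 7 233.5 [ 0.604 -0.072  0.06 ] (310, 187, 16, 23)
side [266. 159.] [26. 11.] 90 244.5 [0.617 0.181 0.06 ] (260, 146, 12, 27)
side [248. 148.] [27. 10.] 90 225.5 [0.612 0.27  0.06 ] (243, 135, 11, 28)
time: 68.1
ee_pos: [0.4251, -0.1968, 0.1677]
eef_rot: [-0.024, 1.0, 0.0, -0.001]
ft_force: [0.7, -0.7, -0.8]
width: 0.0599
grip_force: 0.0
time: 68.7
ee_pos: [0.428, -0.1959, 0.0803]
eef_rot: [-0.024, 1.0, -0.0, 0.001]
ft_force: [0.4, 0.1, -0.0]
width: 0.0599
grip_force: 0.0
```

```bash
python3 -m crank '-.012 0 .11 0 .38;0 0 .07 0 .38;0 0 0 0 .38;0 0 0.02 0 .38;0 0 0 0 .38;0 0 0 0 -1;0 0 0 0 -1;0 0 0 0 -1;0 0 0 0 -1;0 0 0 0 -1' 12; python3 -m crank '.025 0 -.025 0 -1;.025 0 -.025 0 -1;.025 0 -.025 0 -1;0 0 -.2 0 -1;0 0 -.2 0 -1;0 0 -.15 0 -1;0 0 0 0 -1;0 0 0 0 -1'; python3 q.py
```

```text
time: 69.7
ee_pos: [0.4297, -0.1958, 0.0394]
eef_rot: [-0.024, 1.0, 0.0, 0.0]
ft_force: [-0.7, 0.5, 6.3]
width: 0.0439
grip_force: 13.6
time: 70.5
ee_pos: [0.4139, -0.1963, 0.164]
eef_rot: [-0.024, 1.0, 0.0, 0.0]
ft_force: [-0.2, -0.1, -1.5]
width: 0.0436
grip_force: 12.0
row 198 w 69 Q tool x,z mm 25.4 6.6 [(199, np.int64(223), np.int64(292)), (205, np.int64(223), np.int64(293)), (211, np.int64(222), np.int64(294)), (217, np.int64(222), np.int64(294)), (223, np.int64(222), np.int64(295)), (229, np.int64(222), np.int64(295)), (235, np.int64(221), np.int64(296)), (241, np.int64(221), np.int64(296)), (247, np.int64(220), np.int64(297))]
```

```bash
python3 -m crank '-.1555 .1455 0 .02 -1;-.1555 .1455 0 0 -1;-.1555 .1455 0 0 -1;-.1555 .1455 0 0 -1;-.1555 .1455 0 0 -1;-.1555 .1455 0 0 -1;-.1555 .1455 0 0 -1;-.1555 .1455 0 0 -1;-.1555 .1455 0 0 -1;-.1555 .1455 0 0 -1' 8; python3 -m crank '0 0 0 0 -1;0 0 .2 0 -1;0 0 .2 0 -1;0 0 .2 0 -1;0 0 0 0 -1;0 0 .06 0 -1;0 0 .05 0 -1;0 0 0 0 -1'; python3 -m crank '-.1 0 0 0 -1;-.1 0 0 0 -1;-.03 0 0 0 -1;0 0 0 0 -1;0 0 0 0 -1' 4
```

```text
time: 71.55
ee_pos: [0.7197, 0.1014, 0.1613]
eef_rot: [-0.008, 1.0, -0.0, -0.002]
ft_force: [0.5, -0.6, -0.9]
width: 0.044
grip_force: 8.0
time: 72.35
ee_pos: [0.7196, 0.1004, 0.0217]
eef_rot: [-0.008, 1.0, 0.0, -0.0]
ft_force: [-0.0, 1.1, -0.8]
width: 0.0439
grip_force: 8.0
time: 72.85
ee_pos: [0.7653, 0.1011, 0.0223]
eef_rot: [-0.008, 1.0, 0.0, 0.0]
ft_force: [-0.8, -0.2, -1.6]
width: 0.0442
grip_force: 4.0
```

```bash
python3 -m crank '-.013 0 0 0 -1;0 0 .02 0 -1;0 0 .02 0 -1;0 0 .02 0 -1;0 0 0 0 -1'; python3 q.py; python3 -m crank '-.018 0 0 0 -1;0 0 0 0 -1;0 0 0 0 .2;0 0 0 0 .2;0 0 0 0 .2;0 0 -.2 0 .2;0 0 -.25 0 .2;0 0 -.2 0 .2;.2 0 0 0 -1;0.2 0 0 0 -1' 6; python3 - <<'E'
from h import *
c=cam("wrist");s=cam("side")
for r,a,x in blobs(c,(12,50,60),(65,255,255),200,3): print("w",np.round(r[0]),a,cv2.boundingRect(x),np.round(onz(c,[(x[:,0,0].mean(),x[:,0,1].min())],.01),3))
for r,a,x in blobs(s,(12,50,80),(60,255,255),60,5):
    if 220<r[0][0]<345 and r[0][1]<200:print("s",np.round(r[0]),np.round(r[1]),round(r[2]),a,cv2.boundingRect(x))
for x0 in(.745,.766,): print(proj(s,[[x0,.10+d,z] for z in(0,.09) for d in(-.022,.022)]).round().tolist())
E
```

```text
time: 73.35
ee_pos: [0.7686, 0.1014, 0.01]
eef_rot: [-0.008, 1.0, 0.0, 0.0]
ft_force: [1.2, -0.8, 1.2]
width: 0.044
grip_force: 4.0
row 200 w 72 Q tool x,z mm 26.1 -0.7 [(201, np.int64(222), np.int64(294)), (207, np.int64(222), np.int64(294)), (213, np.int64(222), np.int64(295)), (219, np.int64(221), np.int64(295)), (225, np.int64(221), np.int64(296)), (231, np.int64(220), np.int64(296)), (237, np.int64(220), np.int64(297)), (243, np.int64(220), np.int64(297)), (249, np.int64(220), np.int64(297))]
time: 74.4
ee_pos: [0.6924, 0.0997, 0.1415]
eef_rot: [-0.008, 1.0, 0.0, 0.002]
ft_force: [1.0, 0.2, -0.7]
width: 0.0431
grip_force: 0.0
w [305. 291.] 4227.5 (156, 274, 299, 35) [[0.797 0.154 0.01 ]]
w [342. 261.] 364.5 (334, 238, 17, 48) [[0.749 0.2   0.01 ]]
w [174. 261.] 402.5 (167, 238, 17, 48) [[0.752 0.002 0.01 ]]
w [259. 238.] 885.0 (239, 226, 41, 24) [[0.735 0.101 0.01 ]]
w [ 66. 120.] 1586.5 (0, 110, 132, 21) [[ 0.609 -0.108  0.01 ]]
w [418. 115.] 3172.0 (325, 99, 187, 38) [[0.592 0.27  0.01 ]]
s [265. 158.] [28. 11.] 86 248.0 (259, 145, 13, 28)
s [316. 157.] [13. 27.] 32 318.5 (304, 143, 25, 28)
s [248. 148.] [27. 10.] 90 219.5 (243, 135, 11, 28)
s [270.  77.] [42. 15.] 6 281.5 (249, 70, 42, 17)
[[313.0, 172.0], [304.0, 167.0], [315.0, 151.0], [306.0, 145.0]]
[[317.0, 170.0], [308.0, 165.0], [320.0, 148.0], [310.0, 143.0]]
```

```bash
python3 -m crank '0 0 .2 0 -1;0 0 .2 0 -1;0 0 .18 0 -1;0 0 0 0 -1;-.1 0 0 0 -1;-.1 0 0 0 -1;0 0 0 0 -1' 10; python3 -m crank '-.05 0 0 0 -1;-.04 0 0 0 -1;0 0 0 0 -1'; python3 -m crank '-.02 0 0 0 -1;0 0 0 0 -1';python3 -m crank '-.015 0 0 0 -1;0 0 0 0 -1';python3 -m crank '-.01 0 0 0 -1;0 0 0 0 -1'
```

```text
time: 75.2
ee_pos: [0.7348, 0.1004, 0.0263]
eef_rot: [-0.008, 1.0, -0.0, 0.002]
ft_force: [-0.4, -0.5, 0.4]
width: 0.0004
grip_force: 0.0
time: 75.5
ee_pos: [0.7504, 0.101, 0.0255]
eef_rot: [-0.008, 1.0, 0.0, 0.0]
ft_force: [-3.3, -0.4, 5.1]
width: 0.0003
grip_force: 3.0
time: 75.7
ee_pos: [0.7514, 0.101, 0.0252]
eef_rot: [-0.008, 1.0, 0.0, -0.003]
ft_force: [-17.2, -0.9, 12.3]
width: 0.0007
grip_force: 10.8
time: 75.9
ee_pos: [0.7519, 0.101, 0.025]
eef_rot: [-0.008, 1.0, 0.0, -0.006]
ft_force: [-29.4, -1.5, 19.0]
width: 0.0005
grip_force: 18.3
time: 76.1
ee_pos: [0.7521, 0.1011, 0.0249]
eef_rot: [-0.008, 1.0, 0.0, -0.008]
ft_force: [-39.8, -1.4, 26.1]
width: 0.0006
grip_force: 23.6
```

```bash
python3 -m crank '.15 0 0 0 -1;0 0 0 0 -1;0 0 .085 0 -1;0 0 0 0 -1;-.06 0 0 0 -1;0 0 0 0 -1'; python3 -m crank '-.02 0 0 0 -1;0 0 0 0 -1'; python3 chk.py | grep side
```

```text
time: 76.7
ee_pos: [0.742, 0.1006, 0.0065]
eef_rot: [-0.008, 1.0, -0.0, 0.0]
ft_force: [-0.1, 0.7, -0.3]
width: 0.0008
grip_force: 0.0
time: 76.9
ee_pos: [0.7451, 0.1007, 0.0067]
eef_rot: [-0.008, 1.0, -0.0, -0.0]
ft_force: [0.1, -0.0, -0.5]
width: 0.0004
grip_force: 0.0
side [377. 235.] [19. 21.] 22 305.0 [ 0.614 -0.278  0.06 ] (368, 223, 21, 25)
side [219. 227.] [22. 17.] 50 292.5 [0.312 0.015 0.06 ] (207, 217, 24, 22)
side [354. 222.] [17. 22.] 18 268.5 [ 0.607 -0.208  0.06 ] (346, 210, 19, 25)
side [335. 210.] [15. 23.] 6 245.5 [ 0.606 -0.14   0.06 ] (328, 198, 16, 24)
side [190. 205.] [14. 21.] 73 248.5 [0.301 0.146 0.06 ] (179, 196, 23, 18)
side [317. 198.] [15. 21.] 7 233.5 [ 0.604 -0.072  0.06 ] (310, 187, 16, 23)
side [265. 158.] [28. 11.] 86 249.0 [0.618 0.184 0.06 ] (259, 145, 13, 28)
side [248. 148.] [27. 10.] 90 220.5 [0.612 0.27  0.06 ] (243, 135, 11, 28)
```

```bash
python3 -m crank '.15 0 0 0 -1;.1 0 -.2 0 -1;0 0 -.25 0 -1;0 0 -.25 0 -1;0 0 0 0 -1'; python3 - <<'E'
from h import *
c=cam("wrist");s=cam("side");t=cam("top")
for r,a,x in blobs(c,(12,50,60),(65,255,255),150,3): print("w",np.round(r[0]),np.round(r[1]),round(r[2]),a,cv2.boundingRect(x),np.round(onz(c,[(x[:,0,0].mean(),x[:,0,1].min())],.01),3))
for r,a,x in blobs(s,(12,40,60),(60,255,255),40,3):
    if 220<r[0][0]<345 and r[0][1]<200:print("s",np.round(r[0]),np.round(r[1]),round(r[2]),a,cv2.boundingRect(x))
for r,a,x in blobs(t,(12,40,60),(60,255,255),30,3):
    if r[0][1]<130:print("t",np.round(r[0]),np.round(r[1]),round(r[2]),a,cv2.boundingRect(x))
cv2.imwrite("pics/x.png",s["img"][100:200,230:363]);
m=s["img"][120:185,295:335]; print(read_state()["ee_pos"])
for z in (0.0075,.09): print(proj(t,[[.774,.1,z]]).round(),proj(s,[[.774,.1,z]]).round())
E
```

```text
time: 77.5
ee_pos: [0.6985, 0.1001, 0.1558]
eef_rot: [-0.008, 1.0, 0.001, 0.006]
ft_force: [1.0, -0.9, -0.1]
width: 0.0004
grip_force: 0.0
w [228. 295.] [299.  25.] 0 3263.0 (79, 283, 300, 26) [[0.828 0.068 0.01 ]]
w [274. 262.] [46.  5.] 90 165.0 (271, 239, 6, 47) [[0.765 0.121 0.01 ]]
w [243. 262.] [ 5. 46.] 2 171.0 (241, 239, 6, 47) [[0.766 0.084 0.01 ]]
w [ 68. 115.] [ 18. 136.] 88 1991.5 (0, 106, 137, 21) [[ 0.611 -0.112  0.01 ]]
w [412. 114.] [ 25. 182.] 90 3152.5 (321, 102, 183, 26) [[0.602 0.268 0.01 ]]
s [317. 198.] [16. 21.] 13 241.5 (310, 187, 17, 23)
s [265. 159.] [28. 12.] 90 260.0 (259, 145, 13, 29)
s [317. 155.] [14. 28.] 22 328.5 (307, 140, 21, 30)
s [248. 148.] [27. 11.] 86 234.5 (242, 135, 13, 28)
s [299. 115.] [21.  8.] 27 44.0 (291, 107, 20, 16)
s [272.  76.] [46. 15.] 6 337.5 (249, 69, 47, 18)
t [302. 120.] [10. 16.] 90 146.5 (294, 115, 17, 11)
t [278. 120.] [11. 15.] 90 145.0 (270, 115, 16, 12)
t [326. 118.] [10. 19.] 84 152.0 (317, 113, 19, 12)
t [352. 115.] [10. 22.] 78 163.0 (342, 108, 21, 14)
[0.69464579 0.10019907 0.14675551]
[[223.  75.]] [[315. 165.]]
[[221.  63.]] [[317. 145.]]
```

```bash
python3 -m crank '0 0 .2 0 -1;0 0 .2 0 -1;0 0 .2 0 -1;0 0 .1 0 -1;0 0 0 0 -1;-.1 0 0 0 -1;-.12 0 0 0 -1;0 0 0 0 -1'; python3 -m crank '-.02 0 0 0 -1;0 0 0 0 -1';python3 -m crank '-.015 0 0 0 -1;0 0 0 0 -1'
```

```text
time: 78.45
ee_pos: [0.7395, 0.1003, 0.0048]
eef_rot: [-0.008, 1.0, -0.0, -0.001]
ft_force: [-0.7, -0.5, 0.4]
width: 0.0007
grip_force: 0.0
time: 78.65
ee_pos: [0.7421, 0.1007, 0.0058]
eef_rot: [-0.008, 1.0, -0.0, -0.001]
ft_force: [-0.7, 0.9, -0.2]
width: 0.0008
grip_force: 0.0
time: 78.85
ee_pos: [0.7456, 0.101, 0.0068]
eef_rot: [-0.008, 1.0, 0.0, -0.0]
ft_force: [-0.2, -0.4, -0.6]
width: 0.0005
grip_force: 0.2
```

```bash
python3 -m crank '-.01 0 0 0 -1;0 0 0 0 -1';python3 -m crank '-.01 0 0 0 -1;0 0 0 0 -1';python3 -m crank '-.01 0 0 0 -1;0 0 0 0 -1'
```

```text
time: 79.05
ee_pos: [0.7478, 0.101, 0.007]
eef_rot: [-0.008, 1.0, 0.0, -0.0]
ft_force: [-1.0, -0.1, -0.0]
width: 0.0003
grip_force: 0.3
time: 79.25
ee_pos: [0.7487, 0.1011, 0.0068]
eef_rot: [-0.008, 1.0, 0.0, -0.001]
ft_force: [-7.7, -0.5, 3.8]
width: 0.0006
grip_force: 4.3
time: 79.45
ee_pos: [0.749, 0.1011, 0.0068]
eef_rot: [-0.008, 1.0, 0.0, -0.003]
ft_force: [-18.3, -0.7, 10.3]
width: 0.0004
grip_force: 10.4
```

```bash
python3 -m crank '.06 0 0 0 -1;0 0 -.07 0 -1;0 0 0 0 -1;-.04 0 0 0 -1;0 0 0 0 -1'; python3 -m crank '-.02 0 0 0 -1;0 0 0 0 -1';python3 -m crank '-.01 0 0 0 -1;0 0 0 0 -1'
```

```text
time: 79.95
ee_pos: [0.7491, 0.1009, 0.021]
eef_rot: [-0.008, 1.0, -0.0, 0.001]
ft_force: [-0.6, -0.7, -0.0]
width: 0.0008
grip_force: 0.0
time: 80.15
ee_pos: [0.7522, 0.1008, 0.0205]
eef_rot: [-0.008, 1.0, -0.0, -0.0]
ft_force: [-0.3, -0.5, 0.1]
width: 0.0002
grip_force: 0.0
time: 80.35
ee_pos: [0.7537, 0.101, 0.0206]
eef_rot: [-0.008, 1.0, -0.0, -0.0]
ft_force: [-1.3, -0.1, -0.2]
width: 0.0005
grip_force: 0.3
```

Past the jam now.

```bash
python3 -m crank '-.01 0 0 0 -1;0 0 0 0 -1';python3 -m crank '-.01 0 0 0 -1;0 0 0 0 -1';python3 -m crank '-.005 0 0 0 -1;0 0 0 0 -1'
```

```text
time: 80.55
ee_pos: [0.7558, 0.1011, 0.0207]
eef_rot: [-0.008, 1.0, 0.0, -0.0]
ft_force: [-1.3, 0.7, -1.5]
width: 0.0006
grip_force: 0.6
time: 80.75
ee_pos: [0.7581, 0.1011, 0.0209]
eef_rot: [-0.008, 1.0, 0.0, 0.0]
ft_force: [-0.8, -0.2, -0.7]
width: 0.0003
grip_force: 0.5
time: 80.95
ee_pos: [0.7584, 0.1011, 0.0209]
eef_rot: [-0.008, 1.0, 0.0, -0.001]
ft_force: [-4.0, -0.4, 0.7]
width: 0.0005
grip_force: 2.4
```

```bash
python3 -m crank '.05 0 0 0 -1;0 0 -.22 0 -1;0 0 -.22 0 .25;0 0 0 0 .25;0 0 0 0 .25;-.064 0 0 0 .25;-.064 0 0 0 .25;0 0 0 0 .25;0 0 0 0 .25' 10;  python3 -m crank '0 0 .12 0 .25;0 0 .11 0 .25;0 0 0 0 .25;0 0 0 0 -1;0 0 0 0 -1;0 0 0 0 -1;0 0 0 0 -1'; python3 -m crank '0 0 -.12 0 -1;0 0 -.12 0 -1;0 0 0 0 -1'; python3 q.py
```

```text
time: 81.85
ee_pos: [0.7739, 0.1011, 0.1075]
eef_rot: [-0.008, 1.0, -0.0, -0.001]
ft_force: [0.1, 0.0, -0.3]
width: 0.0483
grip_force: 0.0
time: 82.55
ee_pos: [0.7752, 0.1014, 0.0646]
eef_rot: [-0.008, 1.0, 0.0, 0.001]
ft_force: [0.1, 0.4, 5.7]
width: 0.044
grip_force: 10.0
time: 82.85
ee_pos: [0.7764, 0.1013, 0.1156]
eef_rot: [-0.008, 1.0, 0.0, 0.003]
ft_force: [1.1, -0.1, 0.2]
width: 0.044
grip_force: 10.0
row 202 w 49 Q tool x,z mm 3.3 74.0 [(203, np.int64(234), np.int64(283)), (209, np.int64(232), np.int64(285)), (215, np.int64(229), np.int64(288)), (221, np.int64(227), np.int64(290)), (227, np.int64(224), np.int64(292)), (233, np.int64(222), np.int64(295)), (239, np.int64(220), np.int64(297)), (245, np.int64(218), np.int64(298))]
```

```bash
python3 -m crank '.19 0 0 0 -1;.19 0 0 0 -1;.19 0 0 0 -1;.195 0 0 0 -1;0 0 0 0 -1;0 0 .1 0 -1;0 0 .09 0 -1;0 0 0 0 -1'; python3 -m crank '0 0 .02 0 -1;0 0 .01 0 -1;0 0 0 0 -1'; python3 -m crank '0 0 -.005 0 -1;0 0 0 0 .2;0 0 0 0 .2;0 0 0 0 .2;0 0 -.2 0 .2;0 0 -.2 0 .2;0 0 -.1 0 .2;0 0 0 0 .2'; python3 chk.py
```

```text
time: 83.7
ee_pos: [0.6203, 0.099, 0.0707]
eef_rot: [-0.008, 1.0, -0.0, -0.002]
ft_force: [-0.9, -0.1, -0.9]
width: 0.044
grip_force: 10.0
time: 84.0
ee_pos: [0.623, 0.0989, 0.0685]
eef_rot: [-0.008, 1.0, 0.0, 0.001]
ft_force: [0.2, -0.7, 5.6]
width: 0.0443
grip_force: 10.0
time: 84.8
ee_pos: [0.6232, 0.099, 0.1715]
eef_rot: [-0.008, 1.0, 0.001, 0.003]
ft_force: [-0.1, -0.3, -0.4]
width: 0.0521
grip_force: 0.0
top [278. 121.] [10. 15.] 90 138.0 [ 0.612 -0.055  0.06 ] (270, 116, 16, 11)
top [159. 123.] [14. 20.] 90 209.0 [0.614 0.279 0.06 ] (149, 116, 21, 15)
top [302. 120.] [10. 16.] 90 143.5 [ 0.613 -0.125  0.06 ] (294, 115, 17, 11)
top [326. 118.] [10. 19.] 85 143.5 [ 0.616 -0.193  0.06 ] (317, 113, 19, 12)
top [352. 115.] [10. 21.] 82 152.5 [ 0.624 -0.266  0.06 ] (342, 109, 21, 13)
side [377. 235.] [19. 21.] 22 305.0 [ 0.614 -0.278  0.06 ] (368, 223, 21, 25)
side [219. 227.] [23. 16.] 45 294.5 [0.311 0.015 0.06 ] (207, 217, 24, 22)
side [354. 222.] [17. 22.] 18 268.5 [ 0.607 -0.208  0.06 ] (346, 210, 19, 25)
side [190. 205.] [13. 21.] 74 243.5 [0.301 0.146 0.06 ] (179, 197, 23, 17)
side [326. 204.] [41. 18.] 34 480.0 [ 0.604 -0.106  0.06 ] (310, 187, 34, 35)
side [284. 170.] [27. 12.] 90 257.0 [0.62  0.092 0.06 ] (278, 157, 13, 28)
side [265. 158.] [28. 11.] 86 246.0 [0.618 0.184 0.06 ] (259, 145, 13, 28)
side [248. 148.] [27. 10.] 90 219.5 [0.612 0.27  0.06 ] (243, 135, 11, 28)
```

All five slabs are standing, along with both cured ones. Next, locate the switch lever tip from the saved pictures.

```bash
python3 - <<'E'
from h import *
t=cam("top");s=cam("side");w=cam("wrist")
T=np.eye(4);T[:3,:3]=R.from_quat([.0318,.9995,0,0]).as_matrix();T[:3,3]=[.4207,.1375,.2227];T=T@np.array(w["mount"])
w["R"],w["t"]=T[:3,:3],T[:3,3]
print("tip w-top",tri(w,(446,108),t,(132,220)))
print("tip w-side",tri(w,(446,108),s,(171,163)))
for z in(.03,.05,.07,.09):
    P=onz(w,[(446,108)],z);print(z,P.round(3),proj(s,P).round(1),proj(t,P).round(1))
print("block w",onz(w,[(383,167),(385,113),(427,113),(424,167),(408,142)],.02).round(3).tolist())
# local darkness/gray of images around
si=s["img"];ti=t["img"]
g=cv2.cvtColor(si,cv2.COLOR_BGR2GRAY)[155:190,160:200:2];print(g.tolist()) if 0 else None
m=cv2.threshold(cv2.cvtColor(ti,cv2.COLOR_BGR2GRAY),70,255,0)[1][190:225,122:160]
for n,c,(a,b,x,y) in(("t",t,(190,228,122,160)),("s",s,(148,192,160,202))):
    g=cv2.cvtColor(c["img"],cv2.COLOR_BGR2GRAY)[a:b:2,x:y:2]
    print(n,a,x);print("\n".join("".join(" .:-=+*#%@"[min(9,v//22)] for v in r) for r in g))
E
```

```text
tip w-top (array([0.34252173, 0.34081036, 0.09048723]), np.float64(0.0031865577790849537))
tip w-side (array([0.34673797, 0.34294896, 0.0827466 ]), np.float64(0.008117547048402729))
0.03 [[0.343 0.382 0.03 ]] [[165.7 170.7]] [[123.9 220.7]]
0.05 [[0.343 0.369 0.05 ]] [[166.7 167.6]] [[126.4 220.1]]
0.07 [[0.344 0.355 0.07 ]] [[167.8 164.5]] [[129.  219.5]]
0.09 [[0.344 0.342 0.09 ]] [[168.9 161.2]] [[131.6 218.8]]
block w [[0.416, 0.308, 0.02], [0.345, 0.307, 0.02], [0.348, 0.364, 0.02], [0.419, 0.366, 0.02], [0.384, 0.34, 0.02]]
t 190 122
...................
...................
...................
......########-....
.....:########=....
.....:########-....
.....-#*######-....
.....=#-----+#:....
.....++=====*#:....
.... #*=+++=*#:....
.... #+-+---*#:....
.....#===-+*##:....
.....#==-=**##:....
.......--=*##*:....
........=*###+:....
.....:..::---:.....
...................
...................
...................
s 148 160
--::. .....:.........
......:==***-........
......=**#***........
......=*****+........
......=*****+........
......:**+**=........
....:..------........
..... .--:...........
...  .--.............
......-==.....:......
.......:==::=+*-.....
........-=+=+***-....
......:==-===+***-...
.....:*==---:-***=...
......=+==+=+*+=--...
......-+****+-----...
......:-++=-----:....
....  .:-----:.......
....  ..:--:.........
.....................
.....................
.....................
```

```bash
python3 -m crank '.18 .1373 0 0 -1;.18 .1373 0 0 -1;.18 .1373 0 0 -1;.18 .1373 0 0 -1;.18 .1373 0 0 -1;.18 .1373 0 0 -1;.18 .1373 0 0 -1;.18 .1373 0 0 -1;.18 .1373 0 0 -1;0 0 0 0 -1' 10; python3 -m crank '0 0 .2 0 -1;0 0 .2 0 -1;0 0 .1 0 -1;0 0 0 0 -1;0 0 0 0 -1'
```

```text
time: 86.05
ee_pos: [0.2884, 0.344, 0.1672]
eef_rot: [-0.012, 1.0, -0.0, -0.001]
ft_force: [-0.1, -1.0, -0.3]
width: 0.0005
grip_force: 0.0
time: 86.55
ee_pos: [0.2937, 0.3406, 0.0681]
eef_rot: [-0.008, 1.0, -0.0, -0.0]
ft_force: [0.6, 0.5, 0.7]
width: 0.0006
grip_force: 0.0
```

Now push along +x.

```bash
python3 -m crank '-.1 0 0.03 0 -1;-.1 0 0 0 -1;-.1 0 0 0 -1;-.1 0 0 0 -1;0 0 0 0 -1'; python3 -m crank '-.05 0 0 0 -1;-.03 0 0 0 -1;0 0 0 0 -1'; python3 -m crank '-.02 0 0 0 -1;-.02 0 0 0 -1;0 0 0 0 -1'
```

```text
time: 87.05
ee_pos: [0.3765, 0.3424, 0.0636]
eef_rot: [-0.007, 1.0, 0.001, 0.001]
ft_force: [0.4, 0.4, 0.3]
width: 0.0004
grip_force: 0.0
time: 87.35
ee_pos: [0.3882, 0.3428, 0.0621]
eef_rot: [-0.008, 1.0, -0.0, -0.001]
ft_force: [-6.3, -1.3, 3.8]
width: 0.0005
grip_force: 3.7
time: 87.65
ee_pos: [0.3899, 0.343, 0.0613]
eef_rot: [-0.01, 1.0, -0.002, -0.007]
ft_force: [-31.6, -4.5, 21.8]
width: 0.0003
grip_force: 18.9
```

```bash
python3 -m crank '.15 0 0 0 -1;.15 0 -.1 0 -1;0 0 -.2 0 -1;0 0 -.2 0 -1;0 0 -.1 0 -1;0 0 0 0 -1;0 0 0 0 -1'; python3 chk.py; python3 - <<'E'
from h import *
t=cam("top");s=cam("side");w=cam("wrist")
for n,c in(("s",s),("t",t),("w",w)):
    print(n,"start tip",proj(c,[[.344,.341,.088]]).round(),"over tip",proj(c,[[.424,.343,.088]]).round(),"pivot",proj(c,[[.384,.342,.018]]).round())
    p=proj(c,[[.39,.342,.05]])[0].astype(int);h=36 if n=="w" else 22
    k=4 if n=="w" else 2; h=60 if n=="w" else 24
    g=cv2.cvtColor(c["img"],cv2.COLOR_BGR2GRAY)[max(0,p[1]-h):p[1]+h:k,max(0,p[0]-h):p[0]+h:k]
    print("origin",p-h);print("\n".join("".join(" .:-=+*#%@"[min(9,v//22)] for v in r) for r in g))
E
```

```text
time: 88.35
ee_pos: [0.3375, 0.3418, 0.1821]
eef_rot: [-0.008, 1.0, 0.0, 0.0]
ft_force: [-0.5, -0.1, -0.5]
width: 0.0002
grip_force: 0.0
top [190. 226.] [16. 22.] 15 325.0 [0.322 0.193 0.06 ] (180, 214, 21, 25)
top [239. 221.] [16. 22.] 90 331.0 [0.333 0.059 0.06 ] (228, 213, 23, 17)
top [278. 121.] [10. 15.] 90 133.0 [ 0.612 -0.055  0.06 ] (270, 116, 16, 11)
top [160. 123.] [14. 22.] 90 217.5 [0.614 0.276 0.06 ] (149, 116, 23, 15)
top [302. 120.] [10. 16.] 90 144.5 [ 0.613 -0.125  0.06 ] (294, 115, 17, 11)
top [191. 121.] [14. 18.] 85 202.5 [0.619 0.19  0.06 ] (181, 114, 20, 15)
top [326. 118.] [10. 19.] 85 144.0 [ 0.616 -0.193  0.06 ] (317, 113, 19, 12)
top [222. 120.] [13. 17.] 90 189.5 [0.62 0.1  0.06] (214, 113, 18, 14)
top [352. 115.] [10. 21.] 82 153.5 [ 0.624 -0.266  0.06 ] (342, 109, 21, 13)
side [377. 235.] [19. 21.] 22 305.0 [ 0.614 -0.278  0.06 ] (368, 223, 21, 25)
side [219. 227.] [23. 16.] 45 300.5 [0.311 0.015 0.06 ] (207, 217, 24, 22)
side [354. 222.] [17. 22.] 18 268.5 [ 0.607 -0.208  0.06 ] (346, 210, 19, 25)
side [335. 210.] [15. 23.] 6 245.5 [ 0.606 -0.14   0.06 ]
[... 2084 characters left out ...]
@@@@@@@@+:::::::::
..........@@@@@@@@@@-:::::::::
..........@@@@@@@##@:.....::::
..........%@*=====#%.......:::
..........##++++++##..........
..........##==+++++#.......:::
..........== ..:...=..........
.::::::::::: ..:....::::::::::
:::::::::::. ..:.....:::::::::
::::::::::::...:...-:::::::.::
:::::::::::+=..:..:*.:::::::::
:::::.:::..#=..:..-%.::.......
-----------%=======*----------
-----------@=*****+#----------
-----------@*#####*#----------
-----------@########----------
-----------@*#######---------=
-----------@=**###*#----------
-----------@-======*----------
-----------@-::::::*----------
-----------%-::::::+----------
------------.:::::.-----------
-----------:.::.:: .----------
```

The side view grid shows the lever stalk at about (188,157), matching the predicted fully-over line from (183,174) to (190,153), and the push ended on a hard stop. All seven slabs stand clear of each other, so I'll hand the job in.

```bash
python3 -c "
from bench import workorder
print(workorder.close_job())"
```

```text
the job is handed in; nothing more can be done
None
```

The job is handed in, result not shown: all five slabs found stand on their matching trays (three short on the right, two long on the left), both cured slabs are still standing, and the lamp switch lever is fully over against its stop; one push on the second long slab peaked at about 40 N along x (about 48 N in total) at the wrist, close to the 40 N limit if the gripper body was what touched, and I did not re-measure the beaker, bottle and carton at the end.

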